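# Fetch the dapping block from behind the stake, baluster and can

### The arm

A 7-joint arm with a two-finger parallel gripper is mounted at the origin on the work surface. World frame = base frame: x ahead of the robot, y to its left, z up, the work surface at z = 0. Lengths are in m, angles in rad, forces in N, time in s.
With the tool pointing down it reaches from about 0.4 to 0.85 m from the base axis. Payload 10.4 kg.
Tool frame: the origin (TCP) lies on the centre line of the jaws, within the pads' length; the fingertips stand 19 mm ahead of it and the grasp point (between the pads) is the TCP; z points along the fingers, y is the direction in which the jaws open and shut (so a half turn about z gives the same grasp; the last joint's range is limited). The gripper opens to 85 mm and grips with 20 to 120 N. Pads are 22 mm wide; open, the fingers measure 114 mm over their backs; the gripper's body (76 mm by 85 mm) begins 54 mm behind the grasp point. The pads swing forward as they close: fully open they stand 13 mm farther back than shut.
Start: joints at [-1.288, 0.332, -0.065, 1.46, 0.022, 1.35, -0.088], TCP at [0.188, 0.596, 0.25] pointing down, gripper open.
Joint ranges: [-2.6, 2.6], [-0.5, 2.12], [-1.47, 1.34], [0.16, 2.42], [-1.27, 4.41], [0.06, 2.06], [-2.6, 2.6]. Speed limits (rad/s): [2.22, 2.22, 2.79, 2.79, 3.14, 3.14, 3.14].

### API

Orientations are given as a unit quaternion [w, x, y, z].
In Python, from workcell import r gives the robot as it stands.
- The arm moves only by the shell command python3 -m handwheel 'ROWS' [OPENING] [FORCE]. ROWS is JSON, a list that holds one entry, the list of rows, each a list of 4 numbers: the shift along the tool's x, y, z in m, then the turn about the tool's z in degrees. In form: [[[x, y, z, turn], ...]]. A call has 1 to 8 rows; each row shifts and turns the commanded pose from where the row before left it, along the tool's axes as they then stand; what a row does not reach is not made up. A row lasts 1/12 s, in which the tool goes at most 41.7 mm and 7.16 degrees, less where a joint would pass 70% of its speed; a pose out of reach is approached as far as the arm can. A call is refused whole if a number of a shift passes 0.0417 or a number of a turn 7.16, either way. A call with a gripper value outside its range is refused whole. OPENING is the closure, from 0 (fully open) to 1 (shut), set as the call begins (- or left out, the last holds). The fingers move at their own pace and stop on an object; FORCE is the grip in N (left out, the last holds). Time passes only in rows, so rows that do not move let the fingers close. It gives the time, the measured TCP pose, the force and the opening at its end, in the units of the state.
- r.state(): the state, without advancing time (a new reading comes with each control period).
- r.capture(name): name is "scene" or "top" or "wrist"; returns (picture, depth): 420x560x3 uint8, blue, green, red; 420x560 float32, m along the optical axis (not along the pixel's ray), 0 where there is no reading.
- r.camera_info(name): a dict with "vertical_fov" (degrees; the focal length in pixels is half the picture's height over the tangent of half this angle, whatever the lens; pixels are square), "cx", "cy" (the principal point, pixels), "R" (3x3) and "t" (3): a world point X has camera coordinates R X + t. Camera axes: x right, y down, z forward; pixel columns grow to the right and rows downward; lengths in m; the calibration is good to about 2 mm. A picture is of the moment at which its call begins: read the wrist's pose just before it. camera_info takes no time and is no camera call; for the wrist camera it gives the pose at the moment of the call.
- r.close_job(): hands the job in, once; it reports no verdict.
The state is a dict: "time_s": time; "qpos": joint angles; "joint_velocities": joint speeds; "effort": joint torques, N m; "tcp_pos": TCP position; "tool_rot": TCP orientation; "force": force on the tool from outside, world axes, zero at the start; "torque": the same for the moment, N m; "gripper_width": opening from 0.0 (shut) to 1.0 (fully open).
Only numpy, scipy, OpenCV 4.12 (cv2) and the standard library are available. Lean on these libraries where they do the work, as an engineer would, in place of code of your own. Each camera call takes 0.05 s, during which the arm holds its last target. There are 200 camera calls.

### The job

The steel dapping block is hemmed in at the back of the plywood tray: first clear the stake, the brass baluster and the square can onto the black rubber mat without disturbing the block, all three standing upright there. Then set the dapping block upright in the middle of the round wooden log, and only after that put the three back in the tray, each standing on the very spot it came from (their spots differ from time to time). Keep everything upright all the while and leave the hammer, the brass cup and the round tin alone.

Things in the scene. Friction and masses are not known exactly. Their poses are not given: they have to be found in the camera images.
- dapping_block: The thing to fetch: a bright steel cube, 40 x 40 x 40 mm, about 0.5 kg, with round dark hollows in its top and sides. It stands in the tray at the back, in the middle. Origin: centre of its underside; x and y square to its sides, z up.
- stake: Mushroom stake: a dark steel turned post, 116 mm tall, about 0.55 kg, standing on a round foot 44 mm in diameter. Stem about 25 mm in diameter, head 40 mm in diameter with straight sides from 82 to 104 mm above the foot, then a dome. Loose in the tray. Origin: centre of its underside, z up.
- baluster: Brass baluster: a turned brass column, 118 mm tall, about 0.35 kg, standing on a round foot 44 mm in diameter. Bulge of 38 mm diameter at 48 mm height; straight cylindrical neck of 26 mm diameter from 76 to 112 mm above the foot. Loose in the tray. Origin: centre of its underside, z up.
- can: Square metal oil can with a paper band and a small round black cap on top: body 40 x 40 x 90 mm tall, with the cap 106 mm; about 0.25 kg. Loose in the tray. Origin: centre of its underside; x and y square to its sides, z up.
- tray: Plywood tray, fixed, open at the front (-x), 150 x 230 mm (x, y), floor 8 mm thick; back wall (x = 75 to 85 mm) 45 mm high, side walls (y = +-105 to 115 mm) 30 mm high. Four cork spots, 54 mm wide, flush in its floor: dapping block at (35, 0) mm, the others in any order at (35, 62), (35, -62), (-30, 0). Origin: centre of its underside.
- mat: Black rubber mat, fixed, the side area: 250 mm along its x, 110 mm along its y, 4 mm thick. To the left or to the right of the tray. Origin: centre of its underside.
- log: Round sawn section of a wooden log, fixed, 110 mm in diameter, 40 mm high, flat on top: the place for the dapping block. On the other side of the tray from the mat. Origin: centre of its underside.
- hammer: Bystander: a hammer about 270 mm long lying beyond the tray. Origin: about under its middle. Leave alone.
- cup: Bystander: an open brass cup, 72 mm in diameter, 75 mm tall, beyond the tray. Origin: centre of its underside. Leave alone.
- tin: Bystander: a low round metal tin with a lid, 56 mm in diameter, 32 mm tall, between the robot and the tray. Origin: centre of its underside. Leave alone.

How it is judged:
By the outcome, as a careful person would: the job done as asked, in the order asked, and still so for the second after the job is handed in, with the robot touching nothing.
It also fails if it takes over 138 s, if anything falls off the work surface, if the arm or the gripper's body presses on something with over 40 N, if the wrist force passes 120 N, or if a joint passes its speed limit or range.

## Working session

There is one attempt and no reset: what is moved stays moved. The work goes in short steps, Python scripts to look and compute and a shell command to move; the robot and the scene stay as the last step left them, time stands still between calls to the robot, and variables do not carry over. Pictures are saved under pics/ and viewed, about 12 in all and at most 16, crops included, and the job is handed in when it is done.

```bash
ls; mkdir -p pics; cat > h.py <<'E'
import numpy as np,cv2
from workcell import r
def cap(n):
    ci=r.camera_info(n); im,d=r.capture(n); return im,d,ci
def world(ci,d):
    h,w=d.shape; f=h/2/np.tan(np.radians(ci['vertical_fov'])/2)
    u,v=np.meshgrid(np.arange(w),np.arange(h))
    P=np.stack([(u-ci['cx'])/f*d,(v-ci['cy'])/f*d,d],-1)
    return (P-np.array(ci['t']))@np.array(ci['R'])
E
python3 - <<'E'
from h import *
s=r.state(); print(s)
for n in ('scene','top'):
    im,d,ci=cap(n); cv2.imwrite(f'pics/{n}0.png',im); np.savez(f'{n}0.npz',d=d,im=im,W=world(ci,d)); print(ci)
E
```

```text
pics
{'time_s': 0.0, 'qpos': array([-1.28758168,  0.33287149, -0.06469517,  1.46097003,  0.02160618,
        1.34991338, -0.08852546]), 'joint_velocities': array([-3.40228193e-05,  1.25730462e-03, -2.53899880e-04, -8.04487640e-04,
        4.34569520e-04,  8.33431024e-04,  1.00995037e-03]), 'effort': array([-8.39504137e-04, -6.25450373e+01,  4.87658079e-02, -3.91606307e+01,
        1.62073423e-02,  9.84915532e-03, -3.71363262e-05]), 'tcp_pos': array([0.18806853, 0.59564977, 0.24950244]), 'tool_rot': array([-7.32453976e-05,  1.52315632e-01,  9.88331630e-01, -7.29593143e-04]), 'force': array([ 0.86201225, -0.0720035 , -0.00205557]), 'torque': array([-0.0086081 , -0.04629309, -0.02335284]), 'gripper_width': 0.9968354089896272}
{'vertical_fov': 43.57434102060505, 'cx': 275.8365196580401, 'cy': 213.89371558519954, 'R': array([[ 0.69835319,  0.71553774, -0.01756604],
       [ 0.52277413, -0.52667486, -0.67031396],
       [-0.48888652,  0.45893282, -0.74186969]]), 't': array([-0.37212751, -0.25991538,  1.370761  ])}
{'vertical_fov': 44.13760988216466, 'cx': 281.1772708596528, 'cy': 217.6954516093682, 'R': array([[-0.01839856, -0.99980126, -0.00767651],
       [-0.9920356 ,  0.01921145, -0.12448412],
       [ 0.12460686,  0.00532505, -0.9921919 ]]), 't': array([0.00388809, 0.56945644, 1.22855573])}
```

View pics/scene0.png

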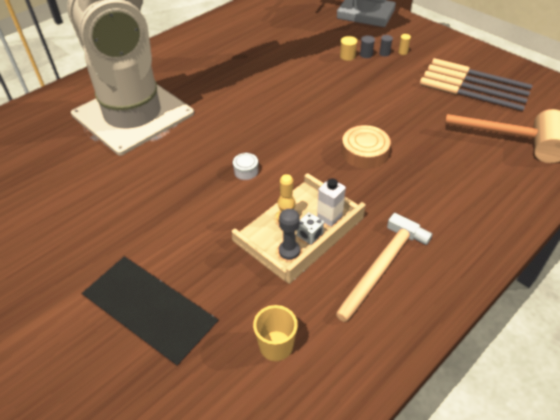

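View pics/top0.png

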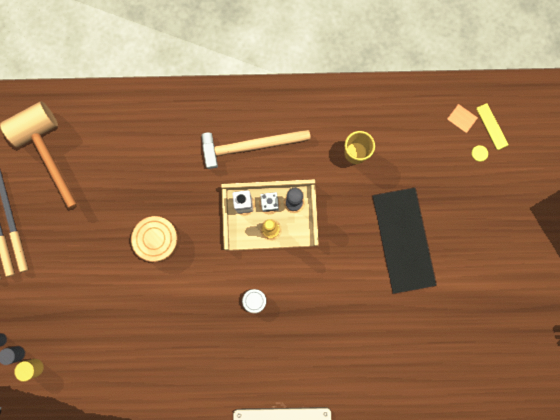

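Top view: the tray is around (270,215), with the can at (243,200), block at (270,201), stake at (294,198) and baluster at (270,229). The mat is at (404,240) on the −y side and the log at (154,239) on the +y side. Next I'll measure these from the depth image.

```bash
cat >> h.py <<'E'
def circ(P):
    A=np.c_[2*P[:,:2],np.ones(len(P))]; s=np.linalg.lstsq(A,(P[:,:2]**2).sum(1),rcond=None)[0]; return s[:2],np.sqrt(s[2]+s[:2]@s[:2])
E
python3 - <<'E'
from h import *
for n in('top','scene'):
    z=np.load(f'{n}0.npz'); W=z['W']; im=z['im'].astype(int); Z=W[...,2]; ok=z['d']>0
    tray=ok&(W[...,0]>.4)&(W[...,0]<.75)&(W[...,1]>-.15)&(W[...,1]<.2)
    print(n,'table z',np.median(Z[ok&(abs(W[...,0]-.5)<.05)&(W[...,1]>.15)&(W[...,1]<.2)]))
    def rep(nm,m):
        P=W[m]
        if len(P)<4: print(nm,len(P));return
        (c,s,a)=cv2.minAreaRect(P[:,:2].astype(np.float32)); e,ce=cv2.minEnclosingCircle(P[:,:2].astype(np.float32))
        print(nm,len(P),'mean',P.mean(0).round(4),'rect',np.round(c,4),np.round(s,4),round(a,1),'circ',np.round(e,4),round(ce,4))
    # components above given heights
    for h0,h1 in((.08,.14),(.042,.062)):
        m=tray&(Z>h0)&(Z<h1)
        k,L=cv2.connectedComponents(m.astype(np.uint8))
        for i in range(1,k):
            if (L==i).sum()>15: rep(f'h{h0}',L==i); print('   zmax',W[L==i][:,2].max().round(4), 'px',np.argwhere(L==i).mean(0)[::-1].round(0))
    rep('traytall',tray&(Z>.006)&(Z<.05))
    g=im.sum(-1); mat=ok&(g<90)&(abs(Z-.004)<.006)&(W[...,1]<-.15)&(W[...,1]>-.5)&(W[...,0]>.3)&(W[...,0]<.8)
    k,L,S,_=cv2.connectedComponentsWithStats(mat.astype(np.uint8)); i=1+np.argmax(S[1:,4]); rep('mat',L==i)
    rep('log',ok&(abs(Z-.04)<.008)&(W[...,1]>.18)&(W[...,1]<.45)&(W[...,0]>.4)&(W[...,0]<.65))
    rep('tin',ok&(Z>.02)&(Z<.04)&(W[...,0]>.3)&(W[...,0]<.45)&(abs(W[...,1]-.05)<.1))
    rep('cup',ok&(Z>.06)&(Z<.09)&(W[...,0]>.6)&(W[...,1]<-.1)&(W[...,1]>-.35))
z=np.load('top0.npz');im=cv2.resize(z['im'][165:265,205:335],None,fx=6,fy=6,interpolation=cv2.INTER_CUBIC);cv2.imwrite('pics/crop1.png',im)
E
```

```text
top table z 0.0001813862422360909
h0.08 245 mean [ 0.6089 -0.0396  0.118 ] rect [ 0.6104 -0.0401] [0.0382 0.039 ] 38.7 circ [ 0.6114 -0.0393] 0.0205
   zmax 0.1291 px [295. 196.]
h0.08 310 mean [0.6056 0.0833 0.1005] rect [0.6073 0.084 ] [0.0404 0.0399] 5.7 circ [0.6075 0.084 ] 0.0269
   zmax 0.1217 px [242. 200.]
h0.08 116 mean [0.5426 0.0196 0.1205] rect [0.5436 0.0204] [0.0247 0.0238] 43.2 circ [0.5438 0.0199] 0.0127
   zmax 0.13 px [269. 225.]
h0.042 341 mean [0.654  0.0215 0.0454] rect [0.654  0.0226] [0.0114 0.2278] 1.8 circ [0.6533 0.0226] 0.114
   zmax 0.0533 px [269. 183.]
h0.042 269 mean [0.6098 0.0206 0.0479] rect [0.6104 0.0207] [0.0403 0.0399] 5.0 circ [0.611  0.0207] 0.0264
   zmax 0.056 px [270. 201.]
h0.042 22 mean [0.5881 0.0803 0.0516] rect [0.588  0.0817] [0.0023 0.0384] 7.0 circ [0.5892 0.0818] 0.0193
   zmax 0.0617 px [245. 210.]
traytall 5056 mean [0.5906 0.0294 0.0178] rect [0.5757 0.0261] [0.3486 0.3452] 0.1 circ [0.5734 0.0328] 0.239Traceback (most recent call last):
  File "<stdin>", line 19, in <module>
    return _wrapfunc(a, 'argmax', axis=axis, out=out, **kwds)
    return bound(*args, **kwds)
ValueError: attempt to get argmax of an empty sequence
```

```bash
python3 - <<'E'
from h import *
for n in('top','scene'):
    z=np.load(f'{n}0.npz'); W=z['W']; im=z['im'].astype(int); Z=W[...,2]; ok=z['d']>0; g=im.sum(-1)
    def rep(nm,m):
        k,L,S,_=cv2.connectedComponentsWithStats(m.astype(np.uint8))
        if k<2: print(nm,'none');return
        P=W[L==1+np.argmax(S[1:,4])]
        (c,s,a)=cv2.minAreaRect(P[:,:2].astype(np.float32)); e,ce=cv2.minEnclosingCircle(P[:,:2].astype(np.float32))
        print(n,nm,len(P),'z',P[:,2].mean().round(4),'rect',np.round(c,4),np.round(s,4),round(a,1),'circ',np.round(e,4),round(ce,4))
    B=lambda x0,x1,y0,y1,z0,z1: ok&(W[...,0]>x0)&(W[...,0]<x1)&(W[...,1]>y0)&(W[...,1]<y1)&(Z>z0)&(Z<z1)
    m=B(.35,.75,-.55,-.12,-.01,.012); print(np.percentile(g[m],[1,5,20,50])); 
    rep('mat',m&(g<np.percentile(g[m],5)+45)); rep('matz',B(.35,.75,-.55,-.12,.0022,.012))
    rep('log',B(.35,.7,.15,.45,.034,.046)); rep('tin',B(.3,.47,-.05,.15,.026,.037)); rep('cup',B(.6,.8,-.35,-.1,.068,.08)); rep('hammer',B(.66,.85,-.09,.2,.008,.06))
    rep('can',B(.55,.65,.05,.11,.085,.105));rep('stakehead',B(.56,.65,-.08,0,.088,.114));rep('bal',B(.5,.58,-.01,.05,.086,.13));rep('block',B(.57,.64,-.01,.05,.044,.05))
    rep('back',B(.62,.7,-.12,.17,.04,.05))
z=np.load('top0.npz');im=cv2.resize(z['im'][165:265,205:335],None,fx=6,fy=6,interpolation=cv2.INTER_CUBIC);cv2.imwrite('pics/crop1.png',im)
E
```

```text
[153. 158. 244. 273.]
top mat 4443 z 0.0037 rect [ 0.5136 -0.3105] [0.2523 0.1135] 9.1 circ [ 0.5134 -0.309 ] 0.1357
top matz 3305 z 0.0049 rect [ 0.5113 -0.3111] [0.2644 0.1327] 11.8 circ [ 0.5073 -0.3123] 0.1415
top log 1601 z 0.0405 rect [0.5244 0.3024] [0.1092 0.1095] 35.6 circ [0.5249 0.3022] 0.0558
top tin 402 z 0.0325 rect [0.3714 0.0616] [0.0526 0.0541] 44.0 circ [0.3709 0.0614] 0.0278
top cup 171 z 0.0737 rect [ 0.7367 -0.1993] [0.0687 0.0702] 44.7 circ [ 0.7376 -0.1989] 0.0365
top hammer 1331 z 0.0228 rect [0.7564 0.0517] [0.0879 0.2729] 4.5 circ [0.7666 0.054 ] 0.138
top can 228 z 0.0972 rect [0.6074 0.0841] [0.0404 0.0399] 5.8 circ [0.607  0.0849] 0.0265
top stakehead 29 z 0.1052 rect [ 0.5967 -0.0367] [0.0334 0.0106] 77.4 circ [ 0.6019 -0.0378] 0.0168
top bal 114 z 0.1207 rect [0.5436 0.0204] [0.0247 0.0238] 43.2 circ [0.5438 0.0199] 0.0127
top block 203 z 0.0472 rect [0.6104 0.0207] [0.0402 0.0399] 5.0 circ [0.611  0.0207] 0.0264
top back 375 z 0.0447 rect [0.6543 0.0227] [0.0115 0.228 ] 1.6 circ [0.6548 0.0228] 0.1141
[157. 160. 252. 279.]
scene mat 6826 z 0.0049 rect 
[... 319 characters left out ...]
 46.3 circ [0.3706 0.0597] 0.0294
scene cup 453 z 0.0742 rect [ 0.737  -0.2003] [0.0706 0.0705] 82.3 circ [ 0.7367 -0.1998] 0.0368
scene hammer 2059 z 0.0236 rect [0.7666 0.0507] [0.0883 0.2725] 9.2 circ [0.7641 0.0518] 0.138
scene can 312 z 0.0963 rect [0.6068 0.0819] [0.0418 0.0415] 4.9 circ [0.6077 0.0827] 0.0266
scene stakehead 175 z 0.1035 rect [ 0.6186 -0.0484] [0.0392 0.0202] 45.5 circ [ 0.6125 -0.0423] 0.0197
scene bal 260 z 0.1126 rect [0.5459 0.0168] [0.0249 0.0226] 14.6 circ [0.546  0.0177] 0.0134
scene block 220 z 0.0483 rect [0.6101 0.0198] [0.0412 0.0428] 1.3 circ [0.6107 0.0197] 0.0267
scene back 570 z 0.0455 rect [0.6539 0.0228] [0.0125 0.2306] 1.9 circ [0.6528 0.0228] 0.1154
```

View pics/crop1.png

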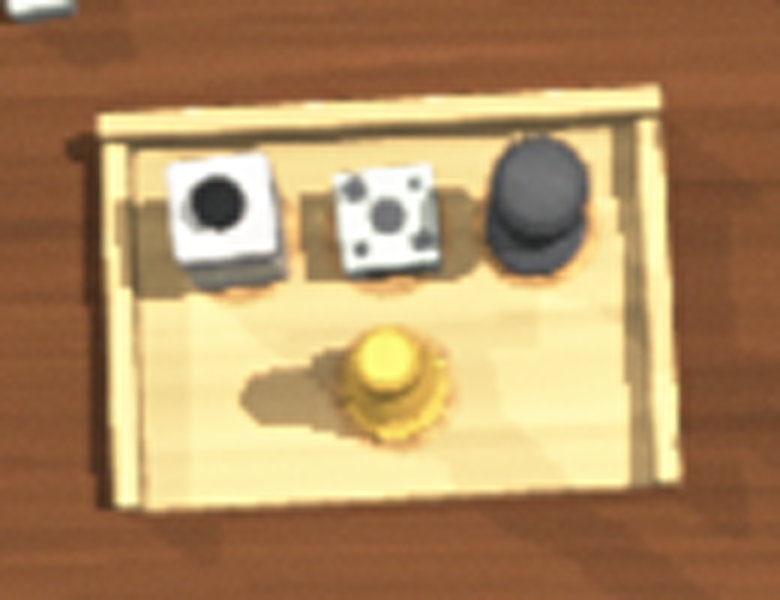

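Depth and calibration agree across the two cameras: tray yaw about 1.75°, and the spots match within about 1.5 mm. In the crop, the stake stands at the right rear, the can at the left rear, the block between them and the baluster in front. I'll square the tool and travel above the baluster.

```bash
cat > go.py <<'E'
import sys,numpy as np
from scipy.spatial.transform import Rotation as R
from workcell import r
x,y,z,yaw=map(float,sys.argv[1:5]); s=r.state(); M=R.from_quat(s['tool_rot'],scalar_first=True).as_matrix()
d=M.T@(np.array([x,y,z])-s['tcp_pos']); a=np.degrees(np.arctan2(-M[0,1],M[1,1]))
print('t %.2f'%s['time_s'],'tcp',s['tcp_pos'].round(4),'yaw %.2f'%a,'F',s['force'].round(1),'w %.3f'%s['gripper_width'],'tilt',M[:2,2].round(4),'-> shift mm',(d*1000).round(1),'turn %.2f'%-(yaw-a),'q',s['qpos'].round(2))
E
python3 -m handwheel '[[[0,0,0,-5.84],[0,0,0,-5.84],[0,0,0,-5.84],[-0.0198,-0.0321,0,0],[-0.0198,-0.0321,0,0],[-0.0198,-0.0321,0,0],[-0.0198,-0.0321,0,0],[-0.0198,-0.0321,0,0]]]' 0 60
python3 -m handwheel '[[[-0.0198,-0.0321,0,0],[-0.0198,-0.0321,0,0],[-0.0198,-0.0321,0,0],[-0.0198,-0.0321,0,0],[-0.0198,-0.0321,0,0],[-0.0198,-0.0321,0,0],[-0.0198,-0.0321,0,0],[-0.0198,-0.0321,0,0]]]'
python3 -m handwheel '[[[-0.0198,-0.0321,0,0],[-0.0198,-0.0321,0,0],[-0.0198,-0.0321,0,0],[-0.0198,-0.0321,0,0],[-0.0198,-0.0321,0,0],[0,0,0,0],[0,0,0,0]]]'
python3 go.py .5443 .0192 .103 0
```

```text
time_s: 0.77
tcp_pos: [0.2877, 0.4337, 0.25]
tool_rot: [-0.0, -0.0, 1.0, -0.0]
force: [0.7, 0.4, 0.3]
gripper_width: 1.001
time_s: 1.43
tcp_pos: [0.446, 0.1768, 0.2502]
tool_rot: [-0.0, 0.0, 1.0, 0.0]
force: [1.0, 0.7, -0.1]
gripper_width: 0.998
time_s: 2.02
tcp_pos: [0.5449, 0.0158, 0.2498]
tool_rot: [-0.0, 0.002, 1.0, -0.001]
force: [-0.3, 1.1, -1.1]
gripper_width: 1.002
t 2.02 tcp [0.5449 0.0158 0.2498] yaw -0.25 F [-0.3  1.1 -1.1] w 1.002 tilt [-0.0008 -0.001 ] -> shift mm [  0.4   3.5 146.8] turn -0.25 q [-0.52  0.16  0.46  1.7  -0.07  1.31  1.52]
```

```bash
python3 -m handwheel '[[[0,0.0033,0.0245,-0.2],[0,0,0.0245,0],[0,0,0.0245,0],[0,0,0.0245,0],[0,0,0.0245,0],[0,0,0.0243,0],[0,0,0,0],[0,0,0,0]]]' 0 60
python3 go.py .5443 .0192 .103 0
python3 - <<'E'
from h import *
im,d,ci=cap('wrist'); cv2.imwrite('pics/w1.png',im)
E
```

```text
time_s: 2.68
tcp_pos: [0.5435, 0.0225, 0.103]
tool_rot: [-0.001, -0.002, 1.0, -0.0]
force: [0.5, -0.7, 1.1]
gripper_width: 0.999
t 2.68 tcp [0.5435 0.0225 0.103 ] yaw 0.28 F [ 0.5 -0.7  1.1] w 0.999 tilt [-0.0026 -0.0002] -> shift mm [-0.8 -3.3 -0. ] turn 0.28 q [-0.5   0.3   0.43  1.86 -0.15  1.01  1.57]
```

View pics/w1.png

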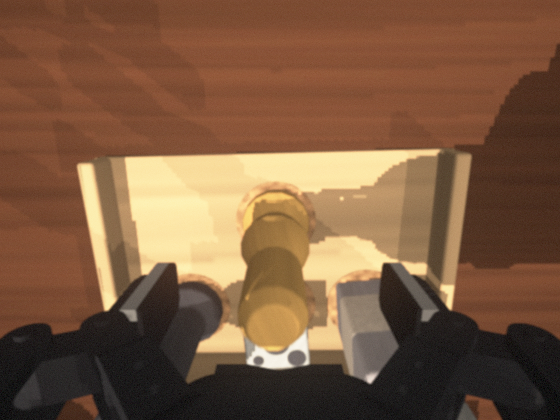

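The wrist view shows the baluster top at about (275,320), between the fingertips at columns 178 and 383. It's nearly centred, so I'll let the arm settle and then close.

```bash
python3 -m handwheel '[[[0,0,0,0],[0,0,0,0],[0,0,0,0]]]'; python3 go.py .5443 .0192 .103 0
```

```text
time_s: 2.98
tcp_pos: [0.5452, 0.0218, 0.1048]
tool_rot: [0.001, -0.002, 1.0, 0.0]
force: [0.4, -0.2, 0.2]
gripper_width: 1.0
t 2.98 tcp [0.5452 0.0218 0.1048] yaw 0.21 F [ 0.4 -0.2  0.2] w 1.000 tilt [0.002  0.0007] -> shift mm [ 0.9 -2.6  1.8] turn 0.21 q [-0.5   0.3   0.43  1.86 -0.15  1.01  1.57]
```

```bash
python3 -m handwheel '[[[0.0005,-0.0025,0.001,0.2],[0,0,0,0],[0,0,0,0]]]'; python3 go.py .5443 .0192 .103 0
python3 -m handwheel '[[[0,0,0,0],[0,0,0,0],[0,0,0,0],[0,0,0,0],[0,0,0,0],[0,0,0,0],[0,0,0,0],[0,0,0,0]]]' 1 50;  python3 -m handwheel '[[[0,0,0,0],[0,0,0,0]]]'; python3 go.py .435 -.324 .12 9
```

```text
time_s: 3.23
tcp_pos: [0.5441, 0.0188, 0.1026]
tool_rot: [0.0, 0.0, 1.0, 0.0]
force: [0.1, -0.0, 0.4]
gripper_width: 1.0
t 3.23 tcp [0.5441 0.0188 0.1026] yaw -0.03 F [ 0.1 -0.   0.4] w 1.000 tilt [0.0002 0.0001] -> shift mm [-0.2  0.4 -0.4] turn -0.03 q [-0.49  0.3   0.43  1.86 -0.15  1.01  1.57]
time_s: 3.9
tcp_pos: [0.5441, 0.0194, 0.1026]
tool_rot: [0.0, -0.0, 1.0, 0.0]
force: [-0.4, 1.6, 2.0]
gripper_width: 0.292
time_s: 4.07
tcp_pos: [0.5441, 0.0193, 0.1026]
tool_rot: [0.0, -0.0, 1.0, 0.0]
force: [-1.4, 1.9, 2.1]
gripper_width: 0.291
t 4.07 tcp [0.5441 0.0193 0.1026] yaw 0.01 F [-1.4  1.9  2.1] w 0.291 tilt [0.0001 0.0004] -> shift mm [ 109.2 -343.3  -17.6] turn -8.99 q [-0.49  0.3   0.43  1.86 -0.15  1.01  1.58]
```

```bash
python3 -m handwheel '[[[0,0,-0.01,0],[0,0,-0.02,0],[0,0,-0.02,0],[0,0,-0.02,0],[0,0,-0.01,0],[0.005,-0.015,0,0],[0.0091,-0.0286,0,0],[0.0091,-0.0286,0,0]]]'
python3 -m handwheel '[[[0.0091,-0.0286,0,0],[0.0091,-0.0286,0,0],[0.0091,-0.0286,0,0],[0.0091,-0.0286,0,0],[0.0091,-0.0286,0,0],[0.0091,-0.0286,0,0],[0.0091,-0.0286,0,0],[0.0091,-0.0286,0,0]]]'
python3 -m handwheel '[[[0.0091,-0.0286,0,0],[0.004,-0.0137,0,0],[0,0,0,0],[0,0,0,0],[0,0,0,0],[0,0,0,0]]]'
python3 go.py .435 -.324 .099 0
```

```text
time_s: 4.73
tcp_pos: [0.52, -0.0537, 0.1819]
tool_rot: [-0.001, -0.001, 1.0, -0.0]
force: [0.9, -0.1, -4.6]
gripper_width: 0.294
time_s: 5.4
tcp_pos: [0.4464, -0.2835, 0.1819]
tool_rot: [-0.001, 0.0, 1.0, 0.0]
force: [1.3, -0.3, -4.4]
gripper_width: 0.289
time_s: 5.9
tcp_pos: [0.4353, -0.3231, 0.1821]
tool_rot: [-0.0, -0.001, 1.0, 0.0]
force: [0.1, 0.3, -3.5]
gripper_width: 0.29
t 5.90 tcp [ 0.4353 -0.3231  0.1821] yaw 0.09 F [ 0.1  0.3 -3.5] w 0.290 tilt [-0.0005  0.0008] -> shift mm [ 0.2 -1.  83.1] turn 0.09 q [-0.06  0.23  0.7   1.8  -0.16  1.17  2.27]
```

```bash
python3 -m handwheel '[[[0,0,0.01,0],[0,0,0.02,0],[0,0,0.02,0],[0,0,0.02,0],[0,0,0.008,0],[0,0,0.0025,0],[0,0,0.0015,0],[0,0,0,0]]]'
python3 -m handwheel '[[[0,0,0.0005,0],[0,0,0.0005,0],[0,0,0.0005,0],[0,0,0,0],[0,0,0,0]]]'
python3 go.py .435 -.324 .099 0
```

```text
time_s: 6.57
tcp_pos: [0.4354, -0.3244, 0.101]
tool_rot: [0.0, -0.0, 1.0, -0.0]
force: [0.5, 0.6, -4.4]
gripper_width: 0.294
time_s: 6.98
tcp_pos: [0.4351, -0.3243, 0.0992]
tool_rot: [0.0, -0.0, 1.0, 0.0]
force: [0.1, -0.3, -4.4]
gripper_width: 0.29
t 6.98 tcp [ 0.4351 -0.3243  0.0992] yaw 0.00 F [ 0.1 -0.3 -4.4] w 0.290 tilt [0.0004 0.    ] -> shift mm [0.1 0.3 0.2] turn 0.00 q [-0.01  0.34  0.67  1.88 -0.25  1.    2.33]
```

```bash
for i in 1 2; do :; done; python3 -m handwheel '[[[0,0,0.0005,0],[0,0,0,0],[0,0,0,0]]]'; python3 -m handwheel '[[[0,0,0.0005,0],[0,0,0,0],[0,0,0,0]]]'; python3 -m handwheel '[[[0,0,0.0005,0],[0,0,0,0],[0,0,0,0]]]'
```

```text
time_s: 7.23
tcp_pos: [0.4351, -0.3243, 0.0986]
tool_rot: [0.0, -0.0, 1.0, -0.0]
force: [-0.8, 0.7, -2.0]
gripper_width: 0.289
time_s: 7.48
tcp_pos: [0.4353, -0.3244, 0.0986]
tool_rot: [0.0, 0.0, 1.0, 0.0]
force: [-1.3, 2.4, 5.6]
gripper_width: 0.293
time_s: 7.73
tcp_pos: [0.4355, -0.3244, 0.0985]
tool_rot: [0.001, 0.0, 1.0, 0.0]
force: [-2.7, 3.3, 11.1]
gripper_width: 0.287
```

```bash
python3 -m handwheel '[[[0,0,-0.0008,0],[0,0,0,0],[0,0,0,0],[0,0,0,0],[0,0,0,0],[0,0,0,0],[0,0,0,0],[0,0,0,0]]]' 0
python3 -m handwheel '[[[0,0,-0.01,0],[0,0,-0.02,0],[0,0,-0.02,0],[0,0,-0.03,0],[0,0,-0.031,0],[-0.0176,0.0284,0,0],[-0.0176,0.0284,0,0],[-0.0176,0.0284,0,0]]]'
python3 -m handwheel '[[[-0.0176,0.0284,0,0],[-0.0176,0.0284,0,0],[-0.0176,0.0284,0,0],[-0.0176,0.0284,0,0],[-0.0176,0.0284,0,0],[-0.0176,0.0284,0,0],[-0.0176,0.0284,0,0],[0,0,0,0]]]'
python3 -m handwheel '[[[0,0,0,0],[0,0,0,0],[0,0,0,0],[0,0,0,0]]]'
python3 go.py .6112 -.0403 .101 0
python3 - <<'E'
from h import *
im,d,ci=cap('top'); W=world(ci,d)
m=(d>0)&(abs(W[...,0]-.44)<.05)&(abs(W[...,1]+.325)<.05)&(W[...,2]>.1)&(W[...,2]<.14);P=W[m];print(len(P),P.mean(0),P[:,2].max(),cv2.minEnclosingCircle(P[:,:2].astype(np.float32)))
E
```

```text
time_s: 8.4
tcp_pos: [0.4349, -0.3242, 0.0982]
tool_rot: [-0.0, 0.0, 1.0, 0.0]
force: [0.1, 0.3, 0.8]
gripper_width: 1.0
time_s: 9.07
tcp_pos: [0.4883, -0.2385, 0.2109]
tool_rot: [0.001, 0.001, 1.0, -0.0]
force: [0.9, -0.3, -0.2]
gripper_width: 1.003
time_s: 9.73
tcp_pos: [0.6134, -0.0321, 0.2093]
tool_rot: [0.0, -0.005, 1.0, 0.001]
force: [-0.3, 1.3, 0.2]
gripper_width: 1.0
time_s: 10.07
tcp_pos: [0.6106, -0.0418, 0.2098]
tool_rot: [0.0, 0.001, 1.0, -0.0]
force: [-1.1, -0.9, -0.1]
gripper_width: 0.994
t 10.07 tcp [ 0.6106 -0.0418  0.2098] yaw -0.12 F [-1.1 -0.9 -0.1] w 0.994 tilt [ 0.0004 -0.0001] -> shift mm [ -0.6   1.5 108.8] turn -0.12 q [-0.42  0.35  0.53  1.58 -0.18  1.26  1.7 ]
126 [ 0.43568327 -0.32123384  0.11785123] 0.1257210620523504 ((0.43568503856658936, -0.32298511266708374), 0.013598321937024593)
```

Baluster stands at the right place on the mat. Now the stake.

```bash
python3 -m handwheel '[[[0,0,0.015,0],[0,0,0.025,0],[0,0,0.025,0],[0,0,0.025,0],[0,0,0.015,0],[0,0,0.004,0],[0,0,0,0],[0,0,0,0]]]'
python3 -m handwheel '[[[0,0,0,0],[0,0,0,0],[0,0,0,0]]]'
python3 go.py .6112 -.0403 .101 0
python3 - <<'E'
from h import *
im,d,ci=cap('wrist'); cv2.imwrite('pics/w2.png',im)
E
```

```text
time_s: 10.78
tcp_pos: [0.6114, -0.0408, 0.1014]
tool_rot: [0.001, 0.0, 1.0, 0.0]
force: [0.4, 0.1, -0.0]
gripper_width: 1.003
time_s: 11.03
tcp_pos: [0.6115, -0.0403, 0.1013]
tool_rot: [0.001, 0.0, 1.0, 0.0]
force: [-0.2, -0.9, -0.4]
gripper_width: 0.998
t 11.03 tcp [ 0.6115 -0.0403  0.1013] yaw -0.00 F [-0.2 -0.9 -0.4] w 0.998 tilt [0.0016 0.0003] -> shift mm [ 0.3 -0.   0.3] turn -0.00 q [-0.4   0.46  0.49  1.69 -0.24  1.06  1.74]
```

View pics/w2.png

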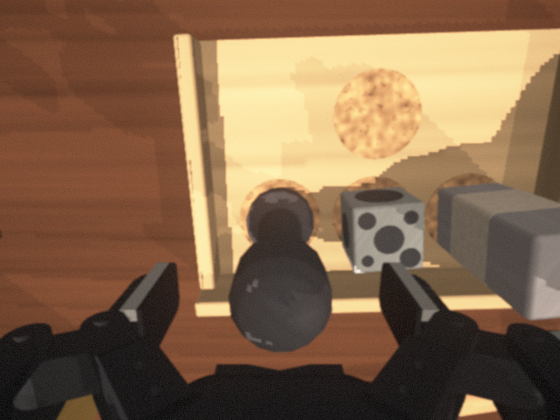

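The stake head is centred at column 280, between the fingertips at 178 and 383. Closing.

```bash
python3 -m handwheel '[[[0,0,0,0],[0,0,0,0],[0,0,0,0],[0,0,0,0],[0,0,0,0],[0,0,0,0],[0,0,0,0],[0,0,0,0]]]' 1 80
python3 go.py .593 -.298 .0973 0
python3 -m handwheel '[[[0,0,-0.005,0],[0,0,-0.015,0],[0,0,-0.02,0],[0,0,-0.02,0],[0,0,-0.02,0],[0,0,0,0],[0.001,-0.013,0,0],[0.0018,-0.0257,0,0]]]'
python3 -m handwheel '[[[0.0018,-0.0257,0,0],[0.0018,-0.0257,0,0],[0.0018,-0.0257,0,0],[0.0018,-0.0257,0,0],[0.0018,-0.0257,0,0],[0.0018,-0.0257,0,0],[0.0018,-0.0257,0,0],[0.0018,-0.0257,0,0]]]'
python3 -m handwheel '[[[0.001,-0.013,0,0],[0,0,0,0],[0,0,0,0],[0,0,0,0],[0,0,0,0]]]'
python3 go.py .593 -.298 .0973 0
```

```text
time_s: 11.75
tcp_pos: [0.6112, -0.0401, 0.1006]
tool_rot: [0.0, -0.0, 1.0, 0.0]
force: [-0.4, 0.9, 6.3]
gripper_width: 0.443
t 11.75 tcp [ 0.6112 -0.0401  0.1006] yaw 0.01 F [-0.4  0.9  6.3] w 0.443 tilt [0.0005 0.0004] -> shift mm [  18.2 -257.9    3.2] turn 0.01 q [-0.4   0.46  0.49  1.69 -0.24  1.06  1.74]
time_s: 12.42
tcp_pos: [0.6078, -0.0753, 0.1782]
tool_rot: [-0.001, -0.003, 1.0, 0.001]
force: [-0.1, 0.4, -6.6]
gripper_width: 0.44
time_s: 13.08
tcp_pos: [0.5922, -0.286, 0.1777]
tool_rot: [-0.002, 0.0, 1.0, 0.0]
force: [0.2, 0.3, -6.4]
gripper_width: 0.439
time_s: 13.5
tcp_pos: [0.593, -0.296, 0.1794]
tool_rot: [-0.0, -0.001, 1.0, 0.001]
force: [1.2, 0.5, -6.1]
gripper_width: 0.445
t 13.50 tcp [ 0.593  -0.296   0.1794] yaw 0.10 F [ 1.2  0.5 -6.1] w 0.445 tilt [-0.0008  0.0013] -> shift mm [-0.  -2.1 82.1] turn 0.10 q [-0.02  0.51  0.59  1.47 -0.29  1.25  2.17]
```

```bash
python3 -m handwheel '[[[0,-0.0015,0.01,0],[0,0,0.02,0],[0,0,0.02,0],[0,0,0.02,0],[0,0,0.008,0],[0,0,0.002,0],[0,0,0.001,0],[0,0,0,0]]]'
python3 -m handwheel '[[[0,0,0.0005,0],[0,0,0,0],[0,0,0,0]]]'
python3 -m handwheel '[[[0,0,0.0005,0],[0,0,0,0],[0,0,0,0]]]'
python3 -m handwheel '[[[0,0,0.0005,0],[0,0,0,0],[0,0,0,0]]]'; python3 go.py .593 -.298 .0973 0
```

```text
time_s: 14.17
tcp_pos: [0.5933, -0.2992, 0.1001]
tool_rot: [0.001, -0.0, 1.0, -0.0]
force: [-0.7, 0.3, -6.4]
gripper_width: 0.439
time_s: 14.42
tcp_pos: [0.5931, -0.2992, 0.0995]
tool_rot: [0.001, -0.0, 1.0, -0.0]
force: [0.1, -0.4, -5.5]
gripper_width: 0.443
time_s: 14.67
tcp_pos: [0.5928, -0.2991, 0.0984]
tool_rot: [0.0, -0.0, 1.0, 0.0]
force: [0.6, -0.5, -7.2]
gripper_width: 0.441
time_s: 14.92
tcp_pos: [0.5927, -0.2991, 0.0977]
tool_rot: [-0.0, -0.0, 1.0, 0.0]
force: [0.1, -0.3, -6.6]
gripper_width: 0.441
t 14.92 tcp [ 0.5927 -0.2991  0.0977] yaw 0.00 F [ 0.1 -0.3 -6.6] w 0.441 tilt [-0.0001  0.0001] -> shift mm [-0.3  1.1  0.4] turn 0.00 q [-0.    0.58  0.55  1.54 -0.33  1.11  2.2 ]
```

```bash
python3 -m handwheel '[[[0,0,0.0005,0],[0,0,0,0],[0,0,0,0]]]'
python3 -m handwheel '[[[0,0,0.0005,0],[0,0,0,0],[0,0,0,0]]]'
python3 -m handwheel '[[[0,0,0.0003,0],[0,0,0,0],[0,0,0,0]]]'
```

```text
time_s: 15.17
tcp_pos: [0.5927, -0.2991, 0.0972]
tool_rot: [-0.0, -0.0, 1.0, 0.0]
force: [-0.7, 0.8, -5.3]
gripper_width: 0.443
time_s: 15.42
tcp_pos: [0.5928, -0.2991, 0.0968]
tool_rot: [0.0, -0.0, 1.0, 0.0]
force: [0.5, -0.3, -6.2]
gripper_width: 0.44
time_s: 15.67
tcp_pos: [0.5929, -0.2991, 0.0967]
tool_rot: [0.0, -0.0, 1.0, 0.0]
force: [-0.4, 1.5, -2.1]
gripper_width: 0.439
```

```bash
python3 -m handwheel '[[[0,0,0,0],[0,0,0,0],[0,0,0,0],[0,0,0,0],[0,0,0,0],[0,0,0,0],[0,0,0,0]]]' 0
python3 -m handwheel '[[[0,0,-0.01,0],[0,0,-0.02,0],[0,0,-0.025,0],[0,0,-0.03,0],[0,0,-0.03,0],[-0.001,0.0273,0,0],[-0.001,0.0273,0,0],[-0.001,0.0273,0,0]]]'
python3 -m handwheel '[[[-0.001,0.0273,0,0],[-0.001,0.0273,0,0],[-0.001,0.0273,0,0],[-0.001,0.0273,0,0],[-0.001,0.0273,0,0],[-0.001,0.0273,0,0],[-0.001,0.0273,0,0],[-0.001,0.0273,0,0]]]'
python3 -m handwheel '[[[-0.001,0.0273,0,0],[-0.001,0.0273,0,0],[-0.001,0.0273,0,0],[0,0,0,-5.3],[0,0,0,0],[0,0,0,0],[0,0,0,0],[0,0,0,0]]]'
python3 go.py .607 .083 .078 5.3
python3 - <<'E'
from h import *
for n in('wrist','top'):
    im,d,ci=cap(n); W=world(ci,d); cv2.imwrite(f'pics/{n}3.png',im)
    def B(nm,x0,x1,y0,y1,z0,z1):
        m=(d>0)&(W[...,0]>x0)&(W[...,0]<x1)&(W[...,1]>y0)&(W[...,1]<y1)&(W[...,2]>z0)&(W[...,2]<z1)
        if m.sum()<10: return
        P=W[m]; c,s,a=cv2.minAreaRect(P[:,:2].astype(np.float32)); print(n,nm,m.sum(),np.round(c,4),np.round(s,4),round(a,1),'zmed %.4f max %.4f'%(np.median(P[:,2]),P[:,2].max()))
    B('can',.57,.64,.045,.12,.09,.105);B('block',.57,.64,-.02,.05,.042,.056);B('stake',.55,.64,-.34,-.26,.1,.13);B('bal',.4,.48,-.36,-.29,.1,.13)
E
```

```text
time_s: 16.25
tcp_pos: [0.5928, -0.2991, 0.0965]
tool_rot: [0.0, 0.0, 1.0, 0.0]
force: [-0.0, -0.5, 0.2]
gripper_width: 0.998
time_s: 16.92
tcp_pos: [0.5958, -0.2168, 0.2129]
tool_rot: [0.001, 0.001, 1.0, -0.0]
force: [-0.1, 0.1, -0.8]
gripper_width: 0.995
time_s: 17.58
tcp_pos: [0.6037, 0.0024, 0.2125]
tool_rot: [0.0, 0.0, 1.0, 0.0]
force: [1.1, -0.1, 0.4]
gripper_width: 1.001
time_s: 18.25
tcp_pos: [0.6069, 0.0816, 0.2119]
tool_rot: [0.0, -0.044, 0.999, -0.0]
force: [0.4, -0.6, -0.4]
gripper_width: 1.001
t 18.25 tcp [0.6069 0.0816 0.2119] yaw 5.08 F [ 0.4 -0.6 -0.4] w 1.001 tilt [ 0.0004 -0.0002] -> shift mm [ -0.2   1.4 133.9] turn -0.22 q [-0.57  0.34  0.46  1.57 -0.16  1.26  1.57]
wrist can 2046 [0.6078 0.0823] [0.0404 0.0399] 5.1 zmed 0.0983 max 0.1049
wrist block 2081 [0.6105 0.0189] [0.0396 0.0402] 4.9 zmed 0.0486 max 0.0510
top block 267 [0.6106 0.0207] [0.0414 0.0399] 5.3 zmed 0.0480 max 0.0544
top stake 242 [ 0.593  -0.2973] [0.0373 0.0387] 86.4 zmed 0.1150 max 0.1238
top bal 123 [ 0.4354 -0.3232] [0.025  0.0244] 35.1 zmed 0.1191 max 0.1287
```

View pics/wrist3.png

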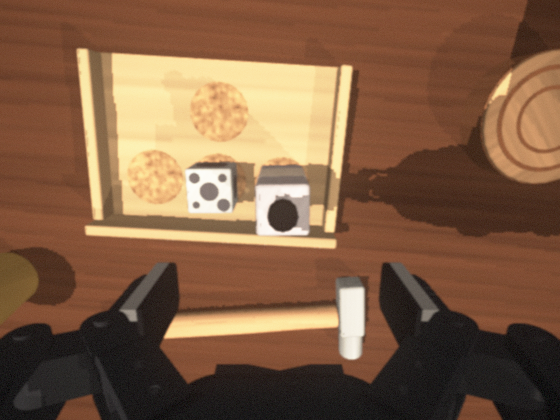

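The wrist view shows the can at (283,205), the block at (210,188) and the empty corks. The measured yaw is about 5.1° for both, so I'll descend on the can.

```bash
python3 -m handwheel '[[[-0.0005,0.0012,0.02,-0.1],[0,0,0.03,0],[0,0,0.03,0],[0,0,0.03,0],[0,0,0.016,0],[0,0,0.006,0],[0,0,0,0],[0,0,0,0]]]'
python3 -m handwheel '[[[0,0,0,0],[0,0,0,0]]]'
python3 go.py .6076 .0828 .080 5.2
```

```text
time_s: 19.02
tcp_pos: [0.6077, 0.0841, 0.0805]
tool_rot: [0.001, -0.047, 0.999, 0.0]
force: [-0.0, -0.5, 0.2]
gripper_width: 1.002
time_s: 19.18
tcp_pos: [0.6081, 0.0845, 0.0811]
tool_rot: [0.001, -0.047, 0.999, 0.0]
force: [-0.6, -0.7, 0.9]
gripper_width: 0.996
t 19.18 tcp [0.6081 0.0845 0.0811] yaw 5.38 F [-0.6 -0.7  0.9] w 0.996 tilt [0.0024 0.0008] -> shift mm [ 0.6 -1.6  1.1] turn 0.18 q [-0.54  0.47  0.42  1.69 -0.22  1.02  1.62]
```

```bash
python3 -m handwheel '[[[0.0003,-0.0014,0.0005,0],[0,0,0,0],[0,0,0,0],[0,0,0,0]]]'; python3 go.py .6076 .0828 .080 5.2
python3 -m handwheel '[[[0,0,0,0],[0,0,0,0],[0,0,0,0],[0,0,0,0],[0,0,0,0],[0,0,0,0],[0,0,0,0]]]' 1 45; python3 go.py .6076 .0828 .080 5.2
python3 -m handwheel '[[[0,0,-0.005,0],[0,0,-0.015,0],[0,0,-0.02,0],[0,0,-0.02,0],[0,0,-0.02,0],[0,0,0,2.6],[0,0,0,2.6],[0,0,0,0]]]'; python3 go.py .514 -.311 .076 0
```

```text
time_s: 19.52
tcp_pos: [0.607, 0.083, 0.0792]
tool_rot: [0.0, -0.047, 0.999, 0.0]
force: [0.3, 0.1, 0.1]
gripper_width: 1.0
t 19.52 tcp [0.607  0.083  0.0792] yaw 5.40 F [0.3 0.1 0.1] w 1.000 tilt [0.0002 0.0002] -> shift mm [-0.6 -0.2 -0.8] turn 0.20 q [-0.54  0.48  0.42  1.7  -0.22  1.02  1.62]
time_s: 20.1
tcp_pos: [0.607, 0.083, 0.0791]
tool_rot: [0.0, -0.047, 0.999, 0.0]
force: [-0.3, 0.3, 2.0]
gripper_width: 0.465
t 20.10 tcp [0.607  0.083  0.0791] yaw 5.40 F [-0.3  0.3  2. ] w 0.465 tilt [0.0001 0.0002] -> shift mm [-0.6 -0.3 -0.9] turn 0.20 q [-0.54  0.48  0.42  1.7  -0.22  1.02  1.62]
time_s: 20.77
tcp_pos: [0.6069, 0.0829, 0.1593]
tool_rot: [0.0, -0.001, 1.0, 0.0]
force: [0.5, -0.0, -3.4]
gripper_width: 0.465
t 20.77 tcp [0.6069 0.0829 0.1593] yaw 0.07 F [ 0.5 -0.  -3.4] w 0.465 tilt [0.0001 0.0001] -> shift mm [  93.4 -393.8   83.2] turn 0.07 q [-0.58  0.39  0.46  1.63 -0.18  1.16  1.5 ]
```

```bash
python3 -m handwheel '[[[0.003,-0.0131,0,0],[0.0062,-0.0262,0,0],[0.0062,-0.0262,0,0],[0.0062,-0.0262,0,0],[0.0062,-0.0262,0,0],[0.0062,-0.0262,0,0],[0.0062,-0.0262,0,0],[0.0062,-0.0262,0,0]]]'
python3 -m handwheel '[[[0.0062,-0.0262,0,0],[0.0062,-0.0262,0,0],[0.0062,-0.0262,0,0],[0.0062,-0.0262,0,0],[0.0062,-0.0262,0,0],[0.0062,-0.0262,0,0],[0.0062,-0.0262,0,0],[0.0034,-0.0137,0,0]]]'
python3 -m handwheel '[[[0,0,0,0],[0,0,0,0],[0,0,0,0],[0,0,0,0],[0,0,0,0]]]'; python3 go.py .514 -.311 .0751 0
python3 -m handwheel '[[[0,0,0.01,0],[0,0,0.02,0],[0,0,0.02,0],[0,0,0.02,0],[0,0,0.008,0],[0,0,0.003,0],[0,0,0,0],[0,0,0,0]]]';python3 go.py .514 -.311 .0751 0
```

```text
time_s: 21.43
tcp_pos: [0.5601, -0.1158, 0.1588]
tool_rot: [-0.0, -0.002, 1.0, -0.0]
force: [0.4, 0.0, -2.3]
gripper_width: 0.464
time_s: 22.1
tcp_pos: [0.5125, -0.3152, 0.1589]
tool_rot: [-0.001, -0.001, 1.0, -0.001]
force: [-0.3, -1.7, -3.4]
gripper_width: 0.462
time_s: 22.52
tcp_pos: [0.5155, -0.3099, 0.1589]
tool_rot: [0.0, -0.003, 1.0, 0.0]
force: [-0.9, 0.4, -2.7]
gripper_width: 0.463
t 22.52 tcp [ 0.5155 -0.3099  0.1589] yaw 0.31 F [-0.9  0.4 -2.7] w 0.463 tilt [0.     0.0006] -> shift mm [ 1.6 -1.1 83.8] turn 0.31 q [-0.03  0.39  0.63  1.67 -0.25  1.16  2.23]
time_s: 23.18
tcp_pos: [0.5156, -0.3112, 0.0788]
tool_rot: [0.0, -0.002, 1.0, -0.0]
force: [-0.3, -0.0, -1.3]
gripper_width: 0.465
t 23.18 tcp [ 0.5156 -0.3112  0.0788] yaw 0.21 F [-0.3 -0.  -1.3] w 0.465 tilt [ 0.001  -0.0005] -> shift mm [1.6 0.2 3.7] turn 0.21 q [ 0.    0.49  0.59  1.73 -0.31  1.01  2.28]
```

```bash
python3 -m handwheel '[[[0,0,0.001,0],[0,0,0.001,0],[0,0,0.0005,0],[0,0,0,0],[0,0,0,0]]]'
python3 -m handwheel '[[[0,0,0.0005,0],[0,0,0,0],[0,0,0,0]]]'
python3 -m handwheel '[[[0,0,0.0005,0],[0,0,0,0],[0,0,0,0]]]'
python3 -m handwheel '[[[0,0,0.0003,0],[0,0,0,0],[0,0,0,0]]]'
```

```text
time_s: 23.6
tcp_pos: [0.5152, -0.311, 0.0756]
tool_rot: [0.0, -0.002, 1.0, 0.0]
force: [0.5, -0.1, -2.1]
gripper_width: 0.463
time_s: 23.85
tcp_pos: [0.5153, -0.311, 0.0751]
tool_rot: [0.0, -0.002, 1.0, 0.0]
force: [-0.4, 0.1, -0.7]
gripper_width: 0.46
time_s: 24.1
tcp_pos: [0.5153, -0.311, 0.0751]
tool_rot: [0.0, -0.002, 1.0, 0.0]
force: [-2.8, 1.9, 5.6]
gripper_width: 0.466
time_s: 24.35
tcp_pos: [0.5153, -0.311, 0.075]
tool_rot: [0.0, -0.002, 1.0, 0.0]
force: [-3.7, 2.1, 9.1]
gripper_width: 0.463
```

```bash
python3 -m handwheel '[[[0,0,-0.0006,0],[0,0,0,0],[0,0,0,0],[0,0,0,0],[0,0,0,0],[0,0,0,0],[0,0,0,0]]]' 0
python3 -m handwheel '[[[0,0,-0.01,0],[0,0,-0.02,0],[0,0,-0.025,0],[0,0,-0.03,0],[0,0,-0.03,0],[0,0,-0.01,0],[-0.0079,0.0276,0,0],[-0.0079,0.0276,0,0]]]'
python3 -m handwheel '[[[-0.0079,0.0276,0,0],[-0.0079,0.0276,0,0],[-0.0079,0.0276,0,0],[-0.0079,0.0276,0,0],[-0.0079,0.0276,0,0],[-0.0079,0.0276,0,0],[-0.0079,0.0276,0,0],[-0.0079,0.0276,0,0]]]'
python3 -m handwheel '[[[-0.0079,0.0276,0,0],[-0.0079,0.0276,0,0],[0,0,0,-5],[0,0,0,0],[0,0,0,0],[0,0,0,0],[0,0,0,0]]]'
python3 go.py .6105 .020 .033 5
python3 - <<'E'
from h import *
for n in('wrist','top'):
    im,d,ci=cap(n); W=world(ci,d); cv2.imwrite(f'pics/{n}4.png',im)
    def B(nm,x0,x1,y0,y1,z0,z1):
        m=(d>0)&(W[...,0]>x0)&(W[...,0]<x1)&(W[...,1]>y0)&(W[...,1]<y1)&(W[...,2]>z0)&(W[...,2]<z1)
        if m.sum()<10: return
        P=W[m]; c,s,a=cv2.minAreaRect(P[:,:2].astype(np.float32)); print(n,nm,m.sum(),np.round(c,4),np.round(s,4),round(a,1),'zmed %.4f max %.4f'%(np.median(P[:,2]),P[:,2].max()))
    B('block',.57,.64,-.02,.07,.042,.056);B('can',.48,.55,-.34,-.28,.085,.1);B('stake',.55,.64,-.34,-.26,.1,.13);B('bal',.4,.48,-.36,-.29,.1,.13);B('back',.64,.68,-.12,.15,.042,.05);B('log',.4,.65,.2,.4,.035,.045)
E
```

```text
time_s: 24.93
tcp_pos: [0.5151, -0.311, 0.0747]
tool_rot: [-0.0, -0.002, 1.0, 0.0]
force: [-1.0, 0.6, 0.1]
gripper_width: 0.994
time_s: 25.6
tcp_pos: [0.5305, -0.2572, 0.2015]
tool_rot: [0.001, 0.0, 1.0, -0.001]
force: [0.5, 0.7, -0.2]
gripper_width: 1.001
time_s: 26.27
tcp_pos: [0.5933, -0.0334, 0.2003]
tool_rot: [0.0, -0.002, 1.0, 0.0]
force: [0.1, 0.2, -0.2]
gripper_width: 1.001
time_s: 26.85
tcp_pos: [0.6087, 0.019, 0.2001]
tool_rot: [0.0, -0.043, 0.999, -0.0]
force: [-0.9, -1.3, -0.2]
gripper_width: 0.997
t 26.85 tcp [0.6087 0.019  0.2001] yaw 4.98 F [-0.9 -1.3 -0.2] w 0.997 tilt [ 0.0003 -0.0002] -> shift mm [ -1.9   0.8 167.1] turn -0.02 q [-0.49  0.35  0.48  1.6  -0.17  1.24  1.68]
wrist block 2200 [0.6104 0.019 ] [0.0398 0.04  ] 4.5 zmed 0.0486 max 0.0509
wrist back 2863 [0.6543 0.0218] [0.0106 0.2294] 1.8 zmed 0.0453 max 0.0479
top can 225 [ 0.5161 -0.3103] [0.0419 0.0379] 89.2 zmed 0.0935 max 0.0998
top stake 239 [ 0.5932 -0.2973] [0.0375 0.0377] 0.9 zmed 0.1155 max 0.1247
top bal 122 [ 0.4358 -0.3229] [0.025  0.0248] 88.0 zmed 0.1192 max 0.1275
top back 47 [0.6535 0.0225] [0.0104 0.2273] 2.2 zmed 0.0445 max 0.0475
top log 1537 [0.5247 0.3018] [0.1095 0.1092] 0.8 zmed 0.0404 max 0.0450
```

View pics/top4.png

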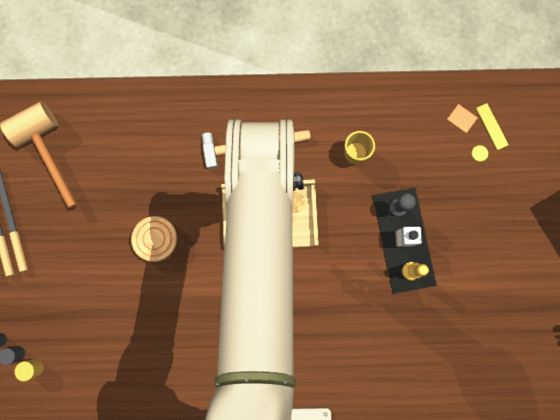

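All three stand on the mat, from (405,203) to (415,270). I'll descend on the block.

```bash
python3 -m handwheel '[[[-0.0016,0.0005,0.02,0],[0,0,0.03,0],[0,0,0.03,0],[0,0,0.03,0],[0,0,0.02,0],[0,0,0,0],[0,0,0,0],[0,0,0,0]]]'
python3 -m handwheel '[[[0,0,0.015,0],[0,0,0.012,0],[0,0,0.006,0],[0,0,0.003,0],[0,0,0,0],[0,0,0,0],[0,0,0,0],[0,0,0,0]]]'
python3 go.py .6104 .0197 .034 4.8
```

```text
time_s: 27.62
tcp_pos: [0.6113, 0.0209, 0.0715]
tool_rot: [0.001, -0.045, 0.999, 0.0]
force: [1.2, -0.1, 0.8]
gripper_width: 1.002
time_s: 28.28
tcp_pos: [0.6107, 0.0212, 0.0344]
tool_rot: [0.0, -0.045, 0.999, 0.0]
force: [0.2, -0.5, -1.5]
gripper_width: 1.001
t 28.28 tcp [0.6107 0.0212 0.0344] yaw 5.20 F [ 0.2 -0.5 -1.5] w 1.001 tilt [0.0008 0.0002] -> shift mm [ 0.4 -1.5  0.4] turn 0.40 q [-0.44  0.53  0.42  1.73 -0.26  0.93  1.75]
```

```bash
python3 -m handwheel '[[[0,-0.0013,0,0.2],[0,0,0,0],[0,0,0,0]]]'
python3 -m handwheel '[[[0,0,0,0],[0,0,0,0],[0,0,0,0],[0,0,0,0],[0,0,0,0],[0,0,0,0],[0,0,0,0]]]' 1 80; python3 go.py .5249 .3020 .066 5
python3 -m handwheel '[[[0,0,-0.005,0],[0,0,-0.015,0],[0,0,-0.02,0],[0,0,-0.02,0],[0,0,-0.02,0],[0,0,-0.02,0],[0,0,0,5],[0,0,0,0]]]'; python3 go.py .5249 .3020 .066 0
```

```text
time_s: 28.53
tcp_pos: [0.6105, 0.0197, 0.034]
tool_rot: [0.0, -0.043, 0.999, 0.0]
force: [0.0, -0.8, -0.2]
gripper_width: 1.001
time_s: 29.12
tcp_pos: [0.6107, 0.0201, 0.0341]
tool_rot: [0.0, -0.044, 0.999, 0.0]
force: [-0.9, 0.9, 4.5]
gripper_width: 0.461
t 29.12 tcp [0.6107 0.0201 0.0341] yaw 5.01 F [-0.9  0.9  4.5] w 0.461 tilt [0.0005 0.0003] -> shift mm [ 60.8 288.4 -31.9] turn 0.01 q [-0.44  0.53  0.42  1.73 -0.26  0.93  1.75]
time_s: 29.78
tcp_pos: [0.6105, 0.0198, 0.1345]
tool_rot: [0.0, 0.002, 1.0, 0.0]
force: [-0.3, -0.4, -5.3]
gripper_width: 0.454
t 29.78 tcp [0.6105 0.0198 0.1345] yaw -0.24 F [-0.3 -0.4 -5.3] w 0.454 tilt [0.0008 0.0002] -> shift mm [ 86.8 281.9  68.5] turn -0.24 q [-0.49  0.41  0.48  1.66 -0.21  1.12  1.62]
```

```bash
python3 -m handwheel '[[[0.0039,0.0128,0,0],[0.0078,0.0257,0,0],[0.0078,0.0257,0,0],[0.0078,0.0257,0,0],[0.0078,0.0257,0,0],[0.0078,0.0257,0,0],[0.0078,0.0257,0,0],[0.0078,0.0257,0,0]]]'
python3 -m handwheel '[[[0.0078,0.0257,0,0],[0.0078,0.0257,0,0],[0.0078,0.0257,0,0],[0.0039,0.0128,0,0],[0,0,0,0],[0,0,0,0],[0,0,0,0],[0,0,0,0]]]'
python3 -m handwheel '[[[0,0,0,0],[0,0,0,0]]]'; python3 go.py .5249 .3020 .0661 0
```

```text
time_s: 30.45
tcp_pos: [0.5501, 0.2141, 0.1325]
tool_rot: [-0.001, -0.002, 1.0, -0.001]
force: [-0.2, 0.1, -4.8]
gripper_width: 0.452
time_s: 31.12
tcp_pos: [0.525, 0.301, 0.1335]
tool_rot: [-0.0, 0.001, 1.0, -0.0]
force: [0.4, 0.0, -5.9]
gripper_width: 0.458
time_s: 31.28
tcp_pos: [0.525, 0.3016, 0.1338]
tool_rot: [0.0, 0.001, 1.0, -0.0]
force: [-0.6, -0.1, -4.1]
gripper_width: 0.457
t 31.28 tcp [0.525  0.3016 0.1338] yaw -0.07 F [-0.6 -0.1 -4.1] w 0.457 tilt [ 0.     -0.0002] -> shift mm [ 0.1  0.4 67.7] turn -0.07 q [-0.89  0.39  0.37  1.67 -0.15  1.11  1.09]
```

```bash
python3 -m handwheel '[[[0,0,0.01,0],[0,0,0.02,0],[0,0,0.02,0],[0,0,0.01,0],[0,0,0.004,0],[0,0,0.002,0],[0,0,0,0],[0,0,0,0]]]'
python3 -m handwheel '[[[0,0,0.0005,0],[0,0,0.0005,0],[0,0,0,0],[0,0,0,0]]]'
python3 -m handwheel '[[[0,0,0.0005,0],[0,0,0,0],[0,0,0,0]]]'
python3 -m handwheel '[[[0,0,0.0003,0],[0,0,0,0],[0,0,0,0]]]';python3 go.py .5249 .3020 .0661 0
```

```text
time_s: 31.95
tcp_pos: [0.5252, 0.3028, 0.0688]
tool_rot: [0.001, 0.0, 1.0, 0.0]
force: [-0.4, -0.2, -3.5]
gripper_width: 0.457
time_s: 32.28
tcp_pos: [0.5248, 0.3026, 0.0671]
tool_rot: [0.0, -0.0, 1.0, 0.0]
force: [-0.0, 0.4, -4.4]
gripper_width: 0.456
time_s: 32.53
tcp_pos: [0.5246, 0.3025, 0.0663]
tool_rot: [-0.0, 0.0, 1.0, 0.0]
force: [0.5, 0.3, -4.7]
gripper_width: 0.458
time_s: 32.78
tcp_pos: [0.5247, 0.3025, 0.0662]
tool_rot: [0.0, 0.0, 1.0, 0.0]
force: [-1.3, -1.2, -2.4]
gripper_width: 0.458
t 32.78 tcp [0.5247 0.3025 0.0662] yaw -0.00 F [-1.3 -1.2 -2.4] w 0.458 tilt [0.0001 0.0002] -> shift mm [-0.2 -0.5  0.1] turn -0.00 q [-0.87  0.47  0.35  1.72 -0.19  0.98  1.11]
```

```bash
python3 -m handwheel '[[[0,0,0,0],[0,0,0,0],[0,0,0,0],[0,0,0,0],[0,0,0,0],[0,0,0,0],[0,0,0,0]]]' 0
python3 -m handwheel '[[[0,0,-0.01,0],[0,0,-0.02,0],[0,0,-0.03,0],[0,0,-0.03,0],[0,0,-0.03,0],[0,0,-0.024,0],[0.0005,-0.0341,0,0],[0.0005,-0.0341,0,0]]]'
python3 -m handwheel '[[[0.0005,-0.0341,0,0],[0.0005,-0.0341,0,0],[0.0005,-0.0341,0,0],[0.0005,-0.0341,0,0],[0.0005,-0.0341,0,0],[0.0005,-0.0341,0,0],[0.0005,-0.0341,0,0],[0.0005,-0.0341,0,0]]]'
python3 -m handwheel '[[[0.0005,-0.0341,0,0],[0.0005,-0.0341,0,0],[0.0005,-0.0341,0,0],[0.0005,-0.0341,0,0],[0.0005,-0.0341,0,0],[0.0005,-0.0341,0,0],[0.0005,-0.0341,0,0],[0.0005,-0.0338,0,0]]]'
python3 -m handwheel '[[[0,0,0,0],[0,0,0,0],[0,0,0,0],[0,0,0,0],[0,0,0,0]]]'
python3 go.py .5153 -.311 .0755 0
python3 - <<'E'
from h import *
for n in('top',):
    im,d,ci=cap(n); W=world(ci,d); cv2.imwrite(f'pics/{n}5.png',im[130:310,110:350])
    def B(nm,x0,x1,y0,y1,z0,z1):
        m=(d>0)&(W[...,0]>x0)&(W[...,0]<x1)&(W[...,1]>y0)&(W[...,1]<y1)&(W[...,2]>z0)&(W[...,2]<z1)
        if m.sum()<10: return
        P=W[m]; c,s,a=cv2.minAreaRect(P[:,:2].astype(np.float32)); print(n,nm,m.sum(),np.round(c,4),np.round(s,4),round(a,1),'zmed %.4f max %.4f'%(np.median(P[:,2]),P[:,2].max()))
    B('block',.48,.57,.25,.35,.074,.1);B('log',.4,.65,.2,.4,.035,.045);B('back',.64,.68,-.12,.15,.042,.05)
    g=im.astype(int)
    # cork spots: darker pixels on tray floor
    m=((d>0)&(abs(W[...,2]-.008)<.006)&(W[...,0]>.5)&(W[...,0]<.645)&(W[...,1]>-.075)&(W[...,1]<.12)); b=im[...,0].astype(float)/im[...,2].clip(1); print(np.percentile(b[m],[5,25,50,75,95]))
    np.savez('t5.npz',im=im,W=W)
E
```

```text
time_s: 33.37
tcp_pos: [0.5247, 0.3025, 0.0661]
tool_rot: [0.0, 0.0, 1.0, 0.0]
force: [-0.7, -0.8, -0.2]
gripper_width: 0.999
time_s: 34.03
tcp_pos: [0.5239, 0.2356, 0.2124]
tool_rot: [0.002, -0.002, 1.0, 0.001]
force: [0.8, -1.2, 0.5]
gripper_width: 1.002
time_s: 34.7
tcp_pos: [0.5194, -0.0402, 0.2109]
tool_rot: [0.001, 0.0, 1.0, 0.0]
force: [0.3, -0.5, 0.2]
gripper_width: 0.999
time_s: 35.37
tcp_pos: [0.5155, -0.3126, 0.2109]
tool_rot: [0.0, -0.0, 1.0, 0.0]
force: [0.1, 0.4, -0.8]
gripper_width: 1.002
time_s: 35.78
tcp_pos: [0.5163, -0.3095, 0.2102]
tool_rot: [0.0, -0.001, 1.0, 0.0]
force: [-0.1, 0.0, 0.5]
gripper_width: 1.003
t 35.78 tcp [ 0.5163 -0.3095  0.2102] yaw 0.13 F [-0.1  0.   0.5] w 1.003 tilt [0.0005 0.0008] -> shift mm [  1.1  -1.6 134.7] turn 0.13 q [-0.12  0.37  0.74  1.61 -0.26  1.26  2.24]
top block 292 [0.5243 0.3017] [0.0401 0.0383] 89.3 zmed 0.0803 max 0.0874
top log 1192 [0.5256 0.3016] [0.11   0.1074] 88.3 zmed 0.0403 max 0.0450
top back 334 [0.6542 0.0227] [0.0109 0.2272] 1.8 zmed 0.0453 max 0.0499
[0.49791229 0.5462911  0.59751037 0.64940239 0.69721116]
```

Block is centred on the log (within 1 mm). Regrasping the can.

```bash
python3 -m handwheel '[[[0.0008,-0.001,0.02,0],[0,0,0.03,0],[0,0,0.03,0],[0,0,0.03,0],[0,0,0.018,0],[0,0,0.006,0],[0,0,0,0],[0,0,0,0]]]'
python3 -m handwheel '[[[0,0,0,0],[0,0,0,0]]]'
python3 go.py .5152 -.3108 .0755 0
```

```text
time_s: 36.5
tcp_pos: [0.5154, -0.312, 0.077]
tool_rot: [0.0, -0.0, 1.0, -0.0]
force: [0.4, 0.3, 0.1]
gripper_width: 1.0
time_s: 36.67
tcp_pos: [0.5157, -0.3124, 0.0775]
tool_rot: [0.001, -0.0, 1.0, -0.0]
force: [-0.3, 0.0, -0.7]
gripper_width: 1.0
t 36.67 tcp [ 0.5157 -0.3124  0.0775] yaw 0.01 F [-0.3  0.  -0.7] w 1.000 tilt [ 0.0023 -0.0007] -> shift mm [0.5 1.6 2. ] turn 0.01 q [-0.06  0.51  0.68  1.74 -0.37  1.02  2.32]
```

```bash
python3 -m handwheel '[[[0.0003,0.0014,0.0015,0],[0,0,0,0],[0,0,0,0],[0,0,0,0]]]'; python3 go.py .5152 -.3108 .0755 0
python3 -m handwheel '[[[0,0,0,0],[0,0,0,0],[0,0,0,0],[0,0,0,0],[0,0,0,0],[0,0,0,0],[0,0,0,0]]]' 1 45; python3 go.py .607 .083 .08 0
python3 -m handwheel '[[[0,0,-0.005,0],[0,0,-0.015,0],[0,0,-0.02,0],[0,0,-0.02,0],[0,0,-0.02,0],[-0.003,0.0131,0,0],[-0.0062,0.0262,0,0],[-0.0062,0.0262,0,0]]]'
python3 -m handwheel '[[[-0.0062,0.0262,0,0],[-0.0062,0.0262,0,0],[-0.0062,0.0262,0,0],[-0.0062,0.0262,0,0],[-0.0062,0.0262,0,0],[-0.0062,0.0262,0,0],[-0.0062,0.0262,0,0],[-0.0062,0.0262,0,0]]]'
python3 -m handwheel '[[[-0.0062,0.0262,0,0],[-0.0062,0.0262,0,0],[-0.0062,0.0262,0,0],[-0.003,0.0131,0,0],[0,0,0,-2.6],[0,0,0,-2.6],[0,0,0,0],[0,0,0,0]]]'
python3 -m handwheel '[[[0,0,0,0],[0,0,0,0],[0,0,0,0]]]'; python3 go.py .607 .083 .0796 5.2
```

```text
time_s: 37.0
tcp_pos: [0.5146, -0.3105, 0.0746]
tool_rot: [0.0, -0.0, 1.0, 0.0]
force: [-0.2, -0.3, -0.0]
gripper_width: 1.001
t 37.00 tcp [ 0.5146 -0.3105  0.0746] yaw 0.00 F [-0.2 -0.3 -0. ] w 1.001 tilt [0.0002 0.0001] -> shift mm [-0.6 -0.3 -0.9] turn 0.00 q [-0.06  0.51  0.68  1.74 -0.37  1.02  2.32]
time_s: 37.58
tcp_pos: [0.5146, -0.3106, 0.0746]
tool_rot: [0.0, -0.0, 1.0, 0.0]
force: [-0.4, 0.4, 2.7]
gripper_width: 0.46
t 37.58 tcp [ 0.5146 -0.3106  0.0746] yaw 0.00 F [-0.4  0.4  2.7] w 0.460 tilt [0.0002 0.0001] -> shift mm [-92.4 393.6  -5.4] turn 0.00 q [-0.06  0.51  0.68  1.74 -0.37  1.02  2.32]
time_s: 38.25
tcp_pos: [0.5295, -0.2453, 0.1548]
tool_rot: [0.0, 0.001, 1.0, -0.0]
force: [0.4, 0.3, -2.5]
gripper_width: 0.464
time_s: 38.92
tcp_pos: [0.5794, -0.0343, 0.1545]
tool_rot: [-0.0, 0.0, 1.0, 0.0]
force: [0.4, -1.2, -2.8]
gripper_width: 0.463
time_s: 39.58
tcp_pos: [0.601, 0.0554, 0.1544]
tool_rot: [-0.0, -0.044, 0.999, -0.0]
force: [-1.2, -0.6, -2.1]
gripper_width: 0.466
time_s: 39.83
tcp_pos: [0.6011, 0.0559, 0.1545]
tool_rot: [0.0, -0.045, 0.999, 0.0]
force: [0.5, 0.3, -2.5]
gripper_width: 0.462
t 39.83 tcp [0.6011 0.0559 0.1545] yaw 5.14 F [ 0.5  0.3 -2.5] w 0.462 tilt [0.     0.0001] -> shift mm [-8.3 26.5 74.9] turn -0.06 q [-0.63  0.39  0.58  1.67 -0.23  1.15  1.67]
```

```bash
python3 -m handwheel '[[[-0.0035,0.0130,0,0],[-0.0043,0.0135,0,0],[0,0,0,0],[0,0,0,0],[0,0,0,0]]]'; python3 go.py .6064 .083 .0796 5.2
python3 -m handwheel '[[[0,0,0.01,0],[0,0,0.02,0],[0,0,0.02,0],[0,0,0.01,0],[0,0,0.008,0],[0,0,0.004,0],[0,0,0,0],[0,0,0,0]]]'; python3 go.py .6064 .083 .0786 5.2
```

```text
time_s: 40.25
tcp_pos: [0.6065, 0.0839, 0.1544]
tool_rot: [-0.0, -0.046, 0.999, -0.0]
force: [0.6, 0.1, -2.4]
gripper_width: 0.462
t 40.25 tcp [0.6065 0.0839 0.1544] yaw 5.25 F [ 0.6  0.1 -2.4] w 0.462 tilt [-0.0002 -0.0002] -> shift mm [ 0.2 -0.8 74.8] turn 0.05 q [-0.66  0.41  0.57  1.64 -0.24  1.16  1.63]
time_s: 40.92
tcp_pos: [0.6069, 0.0832, 0.0831]
tool_rot: [0.0, -0.045, 0.999, 0.0]
force: [0.5, 0.2, -2.3]
gripper_width: 0.465
t 40.92 tcp [0.6069 0.0832 0.0831] yaw 5.19 F [ 0.5  0.2 -2.3] w 0.465 tilt [0.0008 0.0002] -> shift mm [ 0.6 -0.2  4.5] turn -0.01 q [-0.63  0.49  0.54  1.7  -0.29  1.03  1.66]
```

```bash
python3 -m handwheel '[[[0.0004,0,0.002,0],[0,0,0.001,0],[0,0,0,0],[0,0,0,0]]]'
python3 -m handwheel '[[[0,0,0.0005,0],[0,0,0,0],[0,0,0,0]]]'
python3 -m handwheel '[[[0,0,0.0005,0],[0,0,0,0],[0,0,0,0]]]'
python3 -m handwheel '[[[0,0,0.0003,0],[0,0,0,0],[0,0,0,0]]]';python3 go.py .6064 .083 .0786 5.2
```

```text
time_s: 41.25
tcp_pos: [0.6062, 0.0833, 0.0797]
tool_rot: [0.0, -0.045, 0.999, 0.0]
force: [0.4, -0.6, -2.7]
gripper_width: 0.461
time_s: 41.5
tcp_pos: [0.6062, 0.0833, 0.079]
tool_rot: [0.0, -0.045, 0.999, 0.0]
force: [-0.4, 0.3, -2.2]
gripper_width: 0.46
time_s: 41.75
tcp_pos: [0.6062, 0.0833, 0.0786]
tool_rot: [0.0, -0.045, 0.999, 0.0]
force: [0.7, -0.1, -1.4]
gripper_width: 0.467
time_s: 42.0
tcp_pos: [0.6063, 0.0833, 0.0786]
tool_rot: [0.0, -0.045, 0.999, 0.0]
force: [-2.2, -0.4, 3.0]
gripper_width: 0.46
t 42.00 tcp [0.6063 0.0833 0.0786] yaw 5.20 F [-2.2 -0.4  3. ] w 0.460 tilt [0.0004 0.0003] -> shift mm [-0.1 -0.3 -0. ] turn -0.00 q [-0.63  0.5   0.54  1.7  -0.29  1.02  1.67]
```

```bash
python3 -m handwheel '[[[0,0,0,0],[0,0,0,0],[0,0,0,0],[0,0,0,0],[0,0,0,0],[0,0,0,0],[0,0,0,0]]]' 0
python3 -m handwheel '[[[0,0,-0.01,0],[0,0,-0.02,0],[0,0,-0.03,0],[0,0,-0.03,0],[0,0,-0.03,0],[0,0,-0.011,0],[0,0,0,5.2],[0.001,-0.0273,0,0]]]'
python3 -m handwheel '[[[0.001,-0.0273,0,0],[0.001,-0.0273,0,0],[0.001,-0.0273,0,0],[0.001,-0.0273,0,0],[0.001,-0.0273,0,0],[0.001,-0.0273,0,0],[0.001,-0.0273,0,0],[0.001,-0.0273,0,0]]]'
python3 -m handwheel '[[[0.001,-0.0273,0,0],[0.001,-0.0273,0,0],[0.001,-0.0273,0,0],[0.001,-0.0273,0,0],[0.001,-0.0273,0,0],[0,0,0,0],[0,0,0,0],[0,0,0,0]]]'
python3 -m handwheel '[[[0,0,0,0],[0,0,0,0]]]'
python3 go.py .5928 -.2991 .0967 0
```

```text
time_s: 42.58
tcp_pos: [0.6061, 0.0833, 0.0782]
tool_rot: [-0.0, -0.045, 0.999, 0.0]
force: [-1.1, -0.7, 0.1]
gripper_width: 0.997
time_s: 43.25
tcp_pos: [0.6056, 0.062, 0.2104]
tool_rot: [0.001, -0.001, 1.0, 0.002]
force: [-0.0, 1.5, -1.3]
gripper_width: 0.998
time_s: 43.92
tcp_pos: [0.5969, -0.1638, 0.2097]
tool_rot: [0.0, -0.0, 1.0, 0.0]
force: [-0.2, -0.5, 0.3]
gripper_width: 0.999
time_s: 44.58
tcp_pos: [0.5922, -0.2985, 0.2093]
tool_rot: [0.0, -0.0, 1.0, 0.0]
force: [-0.3, 1.1, -0.1]
gripper_width: 1.0
time_s: 44.75
tcp_pos: [0.5927, -0.2975, 0.2093]
tool_rot: [0.0, -0.001, 1.0, 0.0]
force: [0.8, -0.7, -0.3]
gripper_width: 0.998
t 44.75 tcp [ 0.5927 -0.2975  0.2093] yaw 0.11 F [ 0.8 -0.7 -0.3] w 0.998 tilt [0.0003 0.0007] -> shift mm [-1.000e-01 -1.700e+00  1.125e+02] turn 0.11 q [-0.1   0.51  0.71  1.44 -0.33  1.32  2.2 ]
```

```bash
python3 -m handwheel '[[[0,-0.001,0.02,0],[0,0,0.03,0],[0,0,0.03,0],[0,0,0.02,0],[0,0,0.009,0],[0,0,0.0025,0],[0,0,0,0],[0,0,0,0]]]'
python3 -m handwheel '[[[0,0,0,0],[0,0,0,0],[0,0,0,0],[0,0,0,0]]]'
python3 go.py .5928 -.2991 .0967 0
```

```text
time_s: 45.42
tcp_pos: [0.5929, -0.3002, 0.0993]
tool_rot: [0.001, -0.0, 1.0, -0.0]
force: [1.2, 0.2, 0.9]
gripper_width: 1.0
time_s: 45.75
tcp_pos: [0.5924, -0.3, 0.0982]
tool_rot: [0.0, -0.0, 1.0, -0.0]
force: [0.7, 0.2, -0.1]
gripper_width: 0.998
t 45.75 tcp [ 0.5924 -0.3     0.0982] yaw 0.00 F [ 0.7  0.2 -0.1] w 0.998 tilt [ 0.0008 -0.0001] -> shift mm [-0.4  0.9  1.5] turn 0.00 q [-0.07  0.61  0.66  1.54 -0.4   1.12  2.25]
```

```bash
python3 -m handwheel '[[[-0.0002,0.0009,0.0008,0],[0,0,0,0],[0,0,0,0]]]'; python3 go.py .5928 -.2991 .0967 0
python3 -m handwheel '[[[0,0,0,0],[0,0,0,0],[0,0,0,0],[0,0,0,0],[0,0,0,0],[0,0,0,0],[0,0,0,0]]]' 1 80; python3 go.py .6110 -.0403 .0967 0
python3 -m handwheel '[[[0,0,-0.005,0],[0,0,-0.015,0],[0,0,-0.02,0],[0,0,-0.02,0],[0,0,-0.02,0],[-0.0009,0.0129,0,0],[-0.0018,0.0259,0,0],[-0.0018,0.0259,0,0]]]'
python3 -m handwheel '[[[-0.0018,0.0259,0,0],[-0.0018,0.0259,0,0],[-0.0018,0.0259,0,0],[-0.0018,0.0259,0,0],[-0.0018,0.0259,0,0],[-0.0018,0.0259,0,0],[-0.0018,0.0259,0,0],[-0.0009,0.0129,0,0]]]'
python3 -m handwheel '[[[0,0,0,0],[0,0,0,0],[0,0,0,0],[0,0,0,0],[0,0,0,0],[0,0,0,0]]]'; python3 go.py .6110 -.0405 .101 0
```

```text
time_s: 46.0
tcp_pos: [0.5923, -0.2989, 0.0968]
tool_rot: [-0.0, -0.0, 1.0, 0.0]
force: [0.5, -0.1, -1.1]
gripper_width: 1.0
t 46.00 tcp [ 0.5923 -0.2989  0.0968] yaw 0.01 F [ 0.5 -0.1 -1.1] w 1.000 tilt [-0.0001  0.0002] -> shift mm [-0.5 -0.2  0.1] turn 0.01 q [-0.07  0.61  0.66  1.55 -0.4   1.12  2.24]
time_s: 46.58
tcp_pos: [0.5925, -0.299, 0.0972]
tool_rot: [0.0, -0.0, 1.0, 0.0]
force: [-0.4, 0.9, 5.0]
gripper_width: 0.442
t 46.58 tcp [ 0.5925 -0.299   0.0972] yaw 0.00 F [-0.4  0.9  5. ] w 0.442 tilt [0.0004 0.0002] -> shift mm [-18.5 258.7   0.6] turn 0.00 q [-0.07  0.61  0.66  1.55 -0.4   1.12  2.24]
time_s: 47.25
tcp_pos: [0.5958, -0.2339, 0.1756]
tool_rot: [-0.001, 0.001, 1.0, 0.0]
force: [1.2, 1.3, -6.4]
gripper_width: 0.438
time_s: 47.92
tcp_pos: [0.6096, -0.0349, 0.1752]
tool_rot: [-0.001, -0.002, 1.0, 0.001]
force: [0.4, 0.9, -6.7]
gripper_width: 0.441
time_s: 48.42
tcp_pos: [0.6102, -0.0411, 0.1768]
tool_rot: [-0.0, 0.001, 1.0, -0.0]
force: [0.2, 0.5, -6.7]
gripper_width: 0.437
t 48.42 tcp [ 0.6102 -0.0411  0.1768] yaw -0.09 F [ 0.2  0.5 -6.7] w 0.437 tilt [-0.0001 -0.0001] -> shift mm [-0.8  0.6 75.8] turn -0.09 q [-0.52  0.4   0.66  1.62 -0.26  1.2   1.76]
```

```bash
python3 -m handwheel '[[[-0.0006,0.0003,0.01,0],[0,0,0.02,0],[0,0,0.02,0],[0,0,0.012,0],[0,0,0.008,0],[0,0,0.003,0],[0,0,0,0],[0,0,0,0]]]'
python3 -m handwheel '[[[0,0,0,0],[0,0,0,0]]]'; python3 go.py .6110 -.0405 .101 0
```

```text
time_s: 49.08
tcp_pos: [0.6114, -0.04, 0.1046]
tool_rot: [0.001, 0.0, 1.0, 0.0]
force: [-0.4, -0.0, -6.3]
gripper_width: 0.439
time_s: 49.25
tcp_pos: [0.6115, -0.0399, 0.1048]
tool_rot: [0.001, 0.0, 1.0, 0.0]
force: [-0.1, -0.4, -6.3]
gripper_width: 0.441
t 49.25 tcp [ 0.6115 -0.0399  0.1048] yaw -0.00 F [-0.1 -0.4 -6.3] w 0.441 tilt [0.0015 0.0003] -> shift mm [ 0.5 -0.6  3.8] turn -0.00 q [-0.49  0.48  0.62  1.69 -0.31  1.07  1.8 ]
```

```bash
python3 -m handwheel '[[[0,-0.0003,0.001,0],[0,0,0.001,0],[0,0,0,0],[0,0,0,0]]]'
python3 -m handwheel '[[[0,0,0.0005,0],[0,0,0,0],[0,0,0,0]]]'
python3 -m handwheel '[[[0,0,0.0005,0],[0,0,0,0],[0,0,0,0]]]'
python3 -m handwheel '[[[0,0,0.0003,0],[0,0,0,0],[0,0,0,0]]]';python3 go.py .6110 -.0405 .101 0
```

```text
time_s: 49.58
tcp_pos: [0.6109, -0.0401, 0.1019]
tool_rot: [-0.0, 0.0, 1.0, 0.0]
force: [-0.0, 0.5, -6.2]
gripper_width: 0.442
time_s: 49.83
tcp_pos: [0.6109, -0.0401, 0.1014]
tool_rot: [-0.0, -0.0, 1.0, 0.0]
force: [0.1, 0.2, -6.9]
gripper_width: 0.438
time_s: 50.08
tcp_pos: [0.6111, -0.0401, 0.1013]
tool_rot: [0.0, 0.0, 1.0, 0.0]
force: [-0.8, 1.8, -1.5]
gripper_width: 0.444
time_s: 50.33
tcp_pos: [0.6113, -0.0401, 0.1012]
tool_rot: [0.0, 0.0, 1.0, 0.0]
force: [-1.8, 1.2, 4.7]
gripper_width: 0.441
t 50.33 tcp [ 0.6113 -0.0401  0.1012] yaw -0.00 F [-1.8  1.2  4.7] w 0.441 tilt [0.0009 0.0003] -> shift mm [ 0.3 -0.4  0.2] turn -0.00 q [-0.49  0.48  0.62  1.69 -0.32  1.07  1.8 ]
```

```bash
python3 -m handwheel '[[[0,0,-0.0003,0],[0,0,0,0],[0,0,0,0],[0,0,0,0],[0,0,0,0],[0,0,0,0],[0,0,0,0]]]' 0
python3 -m handwheel '[[[0,0,-0.01,0],[0,0,-0.02,0],[0,0,-0.025,0],[0,0,-0.03,0],[0,0,-0.025,0],[0.0176,-0.0284,0,0],[0.0176,-0.0284,0,0],[0.0176,-0.0284,0,0]]]'
python3 -m handwheel '[[[0.0176,-0.0284,0,0],[0.0176,-0.0284,0,0],[0.0176,-0.0284,0,0],[0.0176,-0.0284,0,0],[0.0176,-0.0284,0,0],[0.0176,-0.0284,0,0],[0.0176,-0.0284,0,0],[0,0,0,0]]]'
python3 -m handwheel '[[[0,0,0,0],[0,0,0,0],[0,0,0,0],[0,0,0,0]]]'; python3 go.py .4352 -.3242 .0982 0
```

```text
time_s: 50.92
tcp_pos: [0.6109, -0.0402, 0.1009]
tool_rot: [-0.0, 0.0, 1.0, 0.0]
force: [0.6, 0.0, 0.1]
gripper_width: 1.001
time_s: 51.58
tcp_pos: [0.5577, -0.1262, 0.2121]
tool_rot: [0.001, -0.0, 1.0, 0.0]
force: [0.2, -1.0, -0.5]
gripper_width: 1.004
time_s: 52.25
tcp_pos: [0.4302, -0.3304, 0.2122]
tool_rot: [0.0, 0.005, 1.0, -0.001]
force: [-0.4, 0.6, -0.7]
gripper_width: 1.002
time_s: 52.58
tcp_pos: [0.4358, -0.323, 0.2109]
tool_rot: [0.0, -0.001, 1.0, 0.0]
force: [0.4, 0.6, 0.1]
gripper_width: 1.004
t 52.58 tcp [ 0.4358 -0.323   0.2109] yaw 0.12 F [0.4 0.6 0.1] w 1.004 tilt [0.0001 0.0004] -> shift mm [  0.6  -1.2 112.7] turn 0.12 q [-0.18  0.22  0.85  1.77 -0.17  1.23  2.28]
```

```bash
python3 -m handwheel '[[[0.0003,-0.0005,0.02,0],[0,0,0.03,0],[0,0,0.03,0],[0,0,0.02,0],[0,0,0.009,0],[0,0,0.003,0],[0,0,0,0],[0,0,0,0]]]'
python3 -m handwheel '[[[0,0,0,0],[0,0,0,0],[0,0,0,0],[0,0,0,0]]]'; python3 go.py .4352 -.3242 .0982 0
```

```text
time_s: 53.25
tcp_pos: [0.4354, -0.3249, 0.1]
tool_rot: [0.001, -0.0, 1.0, -0.0]
force: [0.2, 0.4, 0.6]
gripper_width: 1.001
time_s: 53.58
tcp_pos: [0.4349, -0.3247, 0.0993]
tool_rot: [0.0, -0.0, 1.0, -0.0]
force: [-0.1, 0.2, 0.3]
gripper_width: 0.999
t 53.58 tcp [ 0.4349 -0.3247  0.0993] yaw 0.01 F [-0.1  0.2  0.3] w 0.999 tilt [ 0.0008 -0.0001] -> shift mm [-0.3  0.5  1.1] turn 0.01 q [-0.11  0.37  0.79  1.88 -0.31  1.01  2.38]
```

```bash
python3 -m handwheel '[[[-0.0001,0.0005,0.0006,0],[0,0,0,0],[0,0,0,0]]]'
python3 -m handwheel '[[[0,0,0,0],[0,0,0,0],[0,0,0,0],[0,0,0,0],[0,0,0,0],[0,0,0,0],[0,0,0,0],[0,0,0,0]]]' 1 50; python3 go.py .5441 .0193 .0982 0
python3 -m handwheel '[[[0,0,-0.005,0],[0,0,-0.015,0],[0,0,-0.02,0],[0,0,-0.02,0],[0,0,-0.02,0],[-0.0045,0.0143,0,0],[-0.0091,0.0286,0,0],[-0.0091,0.0286,0,0]]]'
python3 -m handwheel '[[[-0.0091,0.0286,0,0],[-0.0091,0.0286,0,0],[-0.0091,0.0286,0,0],[-0.0091,0.0286,0,0],[-0.0091,0.0286,0,0],[-0.0091,0.0286,0,0],[-0.0091,0.0286,0,0],[-0.0091,0.0286,0,0]]]'
python3 -m handwheel '[[[-0.0091,0.0286,0,0],[-0.0045,0.0143,0,0],[0,0,0,0],[0,0,0,0],[0,0,0,0],[0,0,0,0],[0,0,0,0]]]'; python3 go.py .5441 .0193 .103 0
```

```text
time_s: 53.83
tcp_pos: [0.4347, -0.3241, 0.0982]
tool_rot: [-0.0, -0.0, 1.0, 0.0]
force: [0.2, 0.1, -0.6]
gripper_width: 1.002
time_s: 54.5
tcp_pos: [0.4348, -0.324, 0.0984]
tool_rot: [0.0, -0.0, 1.0, 0.0]
force: [-0.5, 1.3, 3.2]
gripper_width: 0.287
t 54.50 tcp [ 0.4348 -0.324   0.0984] yaw 0.00 F [-0.5  1.3  3.2] w 0.287 tilt [0.0001 0.0003] -> shift mm [-1.094e+02  3.433e+02  3.000e-01] turn 0.00 q [-0.11  0.37  0.79  1.89 -0.31  1.01  2.38]
time_s: 55.17
tcp_pos: [0.4568, -0.2527, 0.1784]
tool_rot: [-0.0, 0.001, 1.0, -0.0]
force: [-0.2, 0.6, -4.8]
gripper_width: 0.292
time_s: 55.83
tcp_pos: [0.53, -0.0225, 0.1781]
tool_rot: [-0.0, 0.0, 1.0, -0.0]
force: [0.8, -0.7, -4.1]
gripper_width: 0.294
time_s: 56.42
tcp_pos: [0.5436, 0.0178, 0.1783]
tool_rot: [-0.0, 0.001, 1.0, -0.0]
force: [0.3, -0.5, -3.5]
gripper_width: 0.288
t 56.42 tcp [0.5436 0.0178 0.1783] yaw -0.11 F [ 0.3 -0.5 -3.5] w 0.288 tilt [-0.0001 -0.    ] -> shift mm [-0.5  1.5 75.3] turn -0.11 q [-0.66  0.23  0.63  1.8  -0.15  1.16  1.58]
```

```bash
python3 -m handwheel '[[[-0.0003,0.0008,0.01,0],[0,0,0.02,0],[0,0,0.02,0],[0,0,0.012,0],[0,0,0.008,0],[0,0,0.0025,0],[0,0,0,0],[0,0,0,0]]]'
python3 -m handwheel '[[[0,0,0,0],[0,0,0,0],[0,0,0,0]]]'; python3 go.py .5441 .0193 .1022 0
```

```text
time_s: 57.08
tcp_pos: [0.5446, 0.0198, 0.1065]
tool_rot: [0.001, 0.0, 1.0, 0.0]
force: [-0.3, 0.3, -3.7]
gripper_width: 0.287
time_s: 57.33
tcp_pos: [0.5445, 0.0199, 0.1064]
tool_rot: [0.0, -0.0, 1.0, 0.0]
force: [-0.1, 0.8, -4.4]
gripper_width: 0.293
t 57.33 tcp [0.5445 0.0199 0.1064] yaw 0.00 F [-0.1  0.8 -4.4] w 0.293 tilt [0.0009 0.0004] -> shift mm [ 0.4 -0.6  4.2] turn 0.00 q [-0.63  0.32  0.6   1.87 -0.21  1.02  1.63]
```

```bash
python3 -m handwheel '[[[0,-0.0005,0.0015,0],[0,0,0.001,0],[0,0,0,0],[0,0,0,0]]]'
python3 -m handwheel '[[[0,0,0.0005,0],[0,0,0,0],[0,0,0,0]]]'
python3 -m handwheel '[[[0,0,0.0005,0],[0,0,0,0],[0,0,0,0]]]'
python3 -m handwheel '[[[0,0,0.0003,0],[0,0,0,0],[0,0,0,0]]]';python3 go.py .5441 .0193 .1022 0
```

```text
time_s: 57.67
tcp_pos: [0.5441, 0.0194, 0.1032]
tool_rot: [-0.0, 0.0, 1.0, 0.0]
force: [-0.3, -0.3, -4.9]
gripper_width: 0.291
time_s: 57.92
tcp_pos: [0.5441, 0.0194, 0.1028]
tool_rot: [-0.0, -0.0, 1.0, 0.0]
force: [-0.7, 0.0, -4.8]
gripper_width: 0.289
time_s: 58.17
tcp_pos: [0.5442, 0.0194, 0.1024]
tool_rot: [0.0, -0.0, 1.0, 0.0]
force: [0.4, 0.1, -2.6]
gripper_width: 0.29
time_s: 58.42
tcp_pos: [0.5443, 0.0194, 0.1023]
tool_rot: [0.0, 0.0, 1.0, 0.0]
force: [-0.5, 0.4, 2.9]
gripper_width: 0.286
t 58.42 tcp [0.5443 0.0194 0.1023] yaw -0.00 F [-0.5  0.4  2.9] w 0.286 tilt [0.0005 0.0003] -> shift mm [ 0.2 -0.1  0.1] turn -0.00 q [-0.63  0.33  0.6   1.87 -0.22  1.01  1.63]
```

Release, retreat up and toward the robot's left to clear the view, then verify.

```bash
python3 -m handwheel '[[[0,0,0,0],[0,0,0,0],[0,0,0,0],[0,0,0,0],[0,0,0,0],[0,0,0,0],[0,0,0,0]]]' 0
python3 -m handwheel '[[[0,0,-0.01,0],[0,0,-0.02,0],[0,0,-0.03,0],[0,0,-0.03,0],[0,0,-0.03,0],[0,0,-0.03,0],[0.008,-0.03,0,0],[0.008,-0.035,0,0]]]'
python3 -m handwheel '[[[0.008,-0.035,0,0],[0.008,-0.035,0,0],[0.008,-0.035,0,0],[0.008,-0.035,0,0],[0.008,-0.035,0,0],[0.008,-0.035,0,0],[0.008,-0.03,0,0],[0,0,0,0]]]'
python3 -m handwheel '[[[0,0,0,0],[0,0,0,0],[0,0,0,0]]]'
python3 - <<'E'
from h import *
for n in('top','scene'):
    im,d,ci=cap(n); W=world(ci,d); cv2.imwrite(f'pics/{n}9.png',im)
    if n=='top': cv2.imwrite('pics/crop9.png',cv2.resize(im[165:265,205:335],None,fx=6,fy=6,interpolation=cv2.INTER_CUBIC))
    def B(nm,x0,x1,y0,y1,z0,z1):
        m=(d>0)&(W[...,0]>x0)&(W[...,0]<x1)&(W[...,1]>y0)&(W[...,1]<y1)&(W[...,2]>z0)&(W[...,2]<z1)
        if m.sum()<10: return
        P=W[m]; c,s,a=cv2.minAreaRect(P[:,:2].astype(np.float32)); print(n,nm,m.sum(),np.round(c,4),np.round(s,4),round(a,1),'zmax %.4f'%P[:,2].max())
    B('block',.48,.57,.25,.35,.074,.1);B('log',.4,.65,.2,.4,.035,.045);B('can',.55,.65,.05,.11,.085,.105)
    B('stake',.56,.65,-.08,0,.08,.14);B('bal',.5,.58,-.01,.05,.086,.13);B('back',.62,.7,-.12,.17,.04,.05)
    B('tin',.3,.47,-.05,.15,.026,.037); B('cup',.6,.8,-.35,-.1,.068,.08); B('hammer',.66,.85,-.09,.2,.008,.06)
print(r.state()['time_s'])
E
```

```text
time_s: 59.0
tcp_pos: [0.5441, 0.0194, 0.102]
tool_rot: [0.0, 0.0, 1.0, 0.0]
force: [0.2, -0.3, 0.9]
gripper_width: 1.003
time_s: 59.67
tcp_pos: [0.5291, -0.0441, 0.2545]
tool_rot: [0.002, -0.002, 1.0, 0.001]
force: [1.1, -1.4, -0.1]
gripper_width: 0.998
time_s: 60.33
tcp_pos: [0.4688, -0.2924, 0.2532]
tool_rot: [0.0, 0.004, 1.0, -0.001]
force: [-1.3, -0.1, -0.3]
gripper_width: 1.001
time_s: 60.58
tcp_pos: [0.4727, -0.2844, 0.2522]
tool_rot: [0.0, -0.001, 1.0, 0.0]
force: [-0.1, 0.4, -0.6]
gripper_width: 1.004
top block 292 [0.5244 0.3018] [0.0402 0.0386] 89.7 zmax 0.0864
top log 1209 [0.5251 0.3022] [0.1105 0.1083] 11.5 zmax 0.0449
top can 230 [0.6079 0.0835] [0.0405 0.0402] 5.9 zmax 0.1041
top stake 248 [ 0.612  -0.0401] [0.037  0.0387] 88.8 zmax 0.1284
top bal 115 [0.5448 0.0193] [0.024  0.0248] 37.5 zmax 0.1295
top back 374 [0.6544 0.0225] [0.0113 0.2281] 1.8 zmax 0.0499
top tin 408 [0.3714 0.0615] [0.0525 0.0538] 44.0 zmax 0.0370
top cup 171 [ 0.7371 -0.1998] [0.0687 0.0716] 44.8 zmax 0.0789
top hammer 1356 [0.7447 0.0517] [0.1806 0.2732] 2.8 zmax 0.0501
scene block 248 [0.5239 0.3014] [0.0415 0.0447] 88.2 zmax 0.0860
scene log 821 [0.5272 0.2972] [0.1091 0.104 ] 38.1 zmax 0.0450
scene can 315 [0.6084 0.082 ] [0.0402 0.0426] 6.7 zmax 0.1048
scene stake 438 [ 0.6135 -0.0427] [0.0384 0.0376] 9.5 zmax 0.1272
scene bal 261 [0.5468 0.0168] [0.0239 0.0227] 44.5 zmax 0.1295
scene back 643 [0.64   0.0218] [0.0422 0.2316] 1.1 zmax 0.0499
scene tin 348 [0.3695 0.0608] [0.0527 0.0578] 49.0 zmax 0.0370
scene cup 458 [ 0.7369 -0.2004] [0.0704 0.0707] 27.8 zmax 0.0799
scene hammer 2324 [0.7259 0.0503] [0.1348 0.2791] 0.6 zmax 0.0515
60.6833
```

View pics/crop9.png

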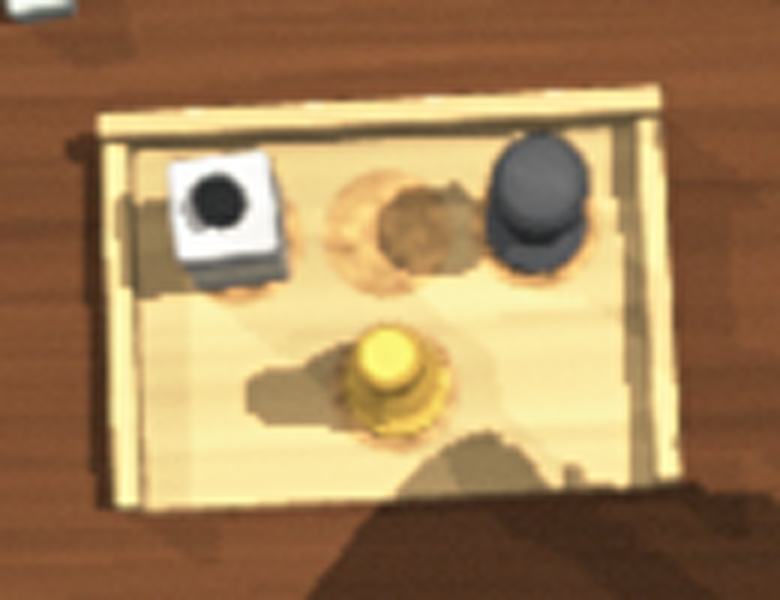

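View pics/scene9.png

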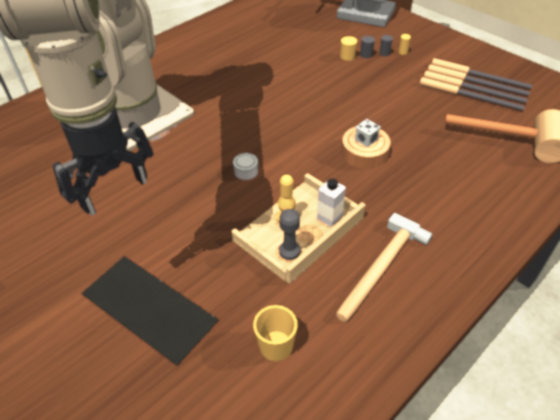

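The final pictures show the can, stake and baluster upright on their original corks, each within about 1 mm of before. The block is centred on the log at scene pixel (367,132). The hammer, cup and tin haven't visibly moved, and the robot is touching nothing.

```bash
python3 -c "
from workcell import r
print(r.close_job())"
```

```text
the job is handed in; nothing more can be done
None
```

The job is done and handed in at about 61 s of the allowed 138 s. I moved the baluster, stake and can upright onto the mat, then set the dapping block on the log. After that I put the can, stake and baluster back on their own cork spots.

**Last checks (top camera):**
- **Block:** it stands within about 1 mm of the log's centre, with its top at about 80 mm as expected.
- **Can, stake and baluster:** all three are upright. The can and baluster are within about 1.5 mm of their first measured positions. The stake is about 1–2 mm off its first reading and about 1 mm from its spot.
- **Tin and cup:** both are within 1 mm of where they started.
- **Hammer:** it looks unmoved in the pictures. Its fitted centre disagreed with the first fit in x by 12 mm in the top view and 41 mm in the scene view. The fitted outline also grew, which points to stray depth points, since the arm never went near it.

The scene camera put the stake and baluster up to 3 mm from the top camera's positions. It was off by a similar amount at the start, so that is camera calibration and view angle rather than movement. The highest wrist force I saw between moves was about 11 N.

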